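# Size the cleaned grips off the drying rack

### The job

The cleaned grips hanging on the slanted drying rack are of two sizes. Lift each one off its peg and try it nose down in a free bore of the aluminium grip block: leave the ones that fit standing fully home in the block, one to a bore, and put the ones that will not go in into the steel tray. Do not force a grip into the block, and leave the grips already in it and the other things on the bench alone.

Things in the scene. Friction and masses are not known exactly. Their poses are not given: they have to be found in the camera images.
- rack: stainless drying rack, fixed: drip pan 130 (x) x 290 (y) mm; a rail along y at x = 0.012, 75 mm above the bench, carries five straight round pegs 10 mm thick at y = -0.110, -0.055, 0, 0.055, 0.110. They lean 20 degrees from vertical towards the rack's -x, the robot's side: direction (-0.342, 0, 0.940) in the rack's frame. Some are empty. Origin: under the pan's centre; z up
- peg3_tip (a point): tip of the rack's middle peg, 65 mm along the peg from the rail's centre line. A hanging grip rests the blind end of its bore on the tip and leans 23 to 26 degrees from vertical, the same way as the peg; 45 mm of peg is inside it, so draw it up along the peg's direction by 55 mm or more before moving aside
- block: aluminium grip block, fixed, 110 (x) x 165 (y) x 55 mm, with six upright bores 27 mm wide and 45 mm deep (floor at z = 0.010) at x = -0.0265 and 0.0265, y = -0.053, 0 and 0.053. A 25 mm grip goes in to the floor, nose down, 15 mm of its body and its stem standing out; a 30 mm grip stops with its nose about 6 mm in. Origin: centre of the underside; z up
- tray: loose open stainless tray, 150 (x) x 180 (y) x 30 mm, walls and floor 4 mm, 0.6 kg, for the grips that do not fit; on the bench beside the block. Origin: centre of its underside; z up
- grip1: stainless tattoo grip, 115 mm long, hung nose down on the rack: body 60 mm tall, above it a plain stem 10 mm thick, 55 mm long. Origin: centre of the open nose end; z along the axis towards the stem. The nose is 20 mm wide, tapering out to the body within 8 mm; a blind bore 14 mm wide, 45 mm deep runs up from it. Body diameter 25 or 30 mm, not told by the name. None if absent
- grip2: another grip of the same make as grip1, hung on the rack; body diameter 25 or 30 mm, not told by the name; nose, bore, stem and all lengths, origin and axes as for grip1; absent (None) in some starts
- grip3: another grip of the same make as grip1, hung on the rack; body diameter 25 or 30 mm, not told by the name; nose, bore, stem and all lengths, origin and axes as for grip1; absent (None) in some starts
- grip4: another grip of the same make as grip1, hung on the rack; body diameter 25 or 30 mm, not told by the name; nose, bore, stem and all lengths, origin and axes as for grip1; absent (None) in some starts
- grip5: another grip of the same make as grip1, hung on the rack; body diameter 25 or 30 mm, not told by the name; nose, bore, stem and all lengths, origin and axes as for grip1; absent (None) in some starts
- stored1: a 25 mm grip shaped like grip1 that already stands home in one of the block's bores (which bores are taken varies; absent, None, in some starts). Origin: centre of its nose end; z up along its stem
- stored2: a 25 mm grip shaped like grip1 that already stands home in one of the block's bores (which bores are taken varies; absent, None, in some starts). Origin: centre of its nose end; z up along its stem
- stored3: a 25 mm grip shaped like grip1 that already stands home in one of the block's bores (which bores are taken varies; absent, None, in some starts). Origin: centre of its nose end; z up along its stem
- stored4: a 25 mm grip shaped like grip1 that already stands home in one of the block's bores (which bores are taken varies; absent, None, in some starts). Origin: centre of its nose end; z up along its stem
- bottle: bystander: amber glass bottle, 66 mm wide, 120 mm tall with its black screw cap; origin under its centre
- frame: bystander: cast iron coil frame lying flat, about 105 x 95 x 19 mm; origin under its middle
- armature: bystander: steel armature bar with its flat spring, 100 x 14 x 8 mm, lying flat; origin under the middle of the bar
- screwdriver: bystander: screwdriver 170 mm long lying on the bench near the robot; origin under its middle
There are look-alikes about, which are no part of the job. What is shaped like the grip3 but blue is not meant.

How it is judged:
By the outcome, as a careful person would: the job done as asked, in the order asked, and still so for the second after the job is handed in, with the robot touching nothing.
Of grip1, grip2, grip3, grip4, grip5 only 4 to 5 are there at a start; the rules pass over those that are not, and their reading is None.
Of stored1, stored2, stored3, stored4 only 1 to 2 are there at a start; the rules pass over those that are not, and their reading is None.
At some moment in a run one of tray may be knocked a few centimetres aside while the robot is not near it.
Once in a run the grip may slacken for a moment while it holds something.
It also fails if it takes over 210 s, if anything falls off the work surface, if the arm or the gripper's body presses on something with over 40 N, if the wrist force passes 120 N, or if a joint passes its speed limit or range.

### The arm

A 6-joint arm with a two-finger parallel gripper is mounted at the origin on the work surface. World frame = base frame: x ahead of the robot, y to its left, z up, the work surface at z = 0. Lengths are in m, angles in rad, forces in N, time in s.
With the tool pointing down it reaches from about 0.3 to 0.775 m from the base axis. Payload 14.6 kg.
Tool frame: the origin (TCP) lies on the front face of the gripper's body, between the roots of the fingers; the fingertips stand 73 mm ahead of it and the grasp point (between the pads) lies 54 mm ahead of it (finger_overhang is the distance from the TCP to the fingertips, in m); z points along the fingers, y is the line along which they close (so a half turn about z gives the same grasp; the last joint's range is limited). The gripper opens to 85 mm and grips with 20 to 120 N. Pads are 22 mm wide; open, the fingers measure 114 mm over their backs; the gripper's body (76 mm by 85 mm) begins 54 mm behind the grasp point. The pads swing forward as they close: fully open they stand 13 mm farther back than shut.
Start: joints at [1.16, 0.3, 1.521, -0, 1.321, -0.067], TCP at [0.185, 0.518, 0.304] pointing down, gripper open.
Joint ranges: [-3.03, 3.03], [-0.79, 2.21], [0.23, 2.52], [-1.04, 4.18], [0, 3.07], [-2.55, 2.55]. Speed limits (rad/s): [2.22, 2.22, 2.57, 3.14, 3.14, 3.14].

### API

Orientations are given as a unit quaternion [x, y, z, w].
In Python, from rig import state, get_image, finish_job, finger_overhang gives the robot as it stands. The module is installed in compiled form; this text tells all that it offers.
- The arm moves only by the tool carry_out, never from a script. Its argument "moves" is a list of rows, each a list of 7 numbers: the turn, a rotation vector about the tool's x, y, z in degrees, then the shift along the tool's x, y, z in mm, then the opening, from -1 (shut) to 1 (fully open). In form: [[wx, wy, wz, dx, dy, dz, jaw], ...]. A call has 1 to 20 rows; each row shifts and turns the commanded pose from where the row before left it, along the tool's axes as they then stand; what a row does not reach is not made up. A row lasts 1/12 s, in which the tool goes at most 41.7 mm and 7.16 degrees, less where a joint would pass 70% of its speed; a pose out of reach is approached as far as the arm can. A call with a gripper value outside its range is refused whole. The fingers move at their own pace and stop on an object; "newtons" is the grip in N (left out, the last holds). Time passes only in rows, so rows that do not move let the fingers close. It gives the time, the measured TCP pose, the force, the opening and the grip force at its end, in the units of the state.
- state(): the state, without advancing time (a new reading comes with each control period).
- get_image(name): name is "scene" or "top" or "wrist"; returns a dict with "pixels" (420x560x3 uint8, red, green, blue), "fx", "fy", "cx", "cy" (pixels), "R" (3x3) and "t" (3): a world point X has camera coordinates R X + t. Camera axes: x right, y down, z forward; pixel columns grow to the right and rows downward; lengths in m; the calibration is good to about 2 mm. A picture is of the moment at which its call begins. There is no depth.
- finish_job(): hands the job in; it is judged then, once.
The state is a dict: "time": time; "joint_pos": joint angles; "joint_velocities": joint speeds; "joint_torque": joint torques, N m; "ee_pos": TCP position; "tcp_rot": TCP orientation; "contact_force": force on the tool from outside, world axes, zero at the start; "torque": the same for the moment, N m; "finger_gap": opening from 0.0 (shut) to 1.0 (fully open); "grip_force": force on a finger pad.
Only numpy, scipy, OpenCV 4.12 (cv2) and the standard library are available. Lean on these libraries where they do the work, as an engineer would, in place of code of your own. Each camera call takes 0.05 s, during which the arm holds its last target. There are 200 camera calls.

## Working session

There is one attempt and no reset: what is moved stays moved. The work goes in short steps, Python scripts to look and compute and a tool call to move; the robot and the scene stay as the last step left them, time stands still between calls to the robot, and variables do not carry over. Pictures are saved under pics/ and viewed, at most 14 in all, crops included, and the job is handed in when it is done.

Besides the shell and the picture viewer there is one more tool, called after "Call:" in YAML: its name, and indented under it one key for each argument. carry_out: Moves the arm, as the interface text tells. Its arguments: {"type":"object","properties":{"moves":{"type":"array","items":{"type":"array","items":{"type":"number"}}},"newtons":{"type":"number"}},"required":["moves"]}

```bash
mkdir -p pics; python3 - <<'E'
from rig import state,get_image,finger_overhang
import cv2,pickle
s=state();print(s,finger_overhang)
for n in("scene","top"):
    d=get_image(n);pickle.dump(d,open(n+".pkl","wb"))
    cv2.imwrite(f"pics/{n}0.png",d["pixels"][:,:,::-1]);print(n,d["fx"],d["fy"],d["cx"],d["cy"],d["R"],d["t"])
E
```

```text
{'time': 0.0, 'joint_pos': array([ 1.16038288e+00,  3.00476643e-01,  1.52158742e+00, -1.92572958e-05,
        1.32072735e+00, -6.65806684e-02]), 'joint_velocities': array([-1.12041341e-03,  4.53177693e-04, -3.93149308e-05,  2.19969666e-03,
       -1.23429902e-03, -4.45375284e-04]), 'joint_torque': array([-3.17755046e-03, -5.43503380e+01, -3.61795664e+01, -1.24355629e-04,
        3.98473014e-03, -3.21410209e-05]), 'ee_pos': array([0.18533739, 0.5176666 , 0.30331555]), 'tcp_rot': array([ 1.71068416e-01,  9.85258970e-01, -5.84617219e-04, -1.32535231e-04]), 'contact_force': array([-0.6239452 ,  0.45145504, -0.51421861]), 'torque': array([-0.04720653, -0.0409261 ,  0.05883732]), 'grip_force': 0.0, 'finger_gap': 1.0010036801129398} 0.0726
scene 430.1164686111118 430.1164686111118 272.18408260940646 208.94263056918814 [[ 4.54160398e-02  9.98967886e-01 -7.38450308e-04]
 [ 8.06374977e-01 -3.70965087e-02 -5.90239990e-01]
 [-5.89658189e-01  2.62108950e-02 -8.07227483e-01]] [-0.06964699 -0.32627179  1.63551596]
top 496.6393144242348 496.6393144242348 273.14745355181776 214.67521996192775 [[-0.02788944 -0.99952463 -0.01314118]
 [-0.98160581  0.02986864 -0.188568  ]
 [ 0.18887087  0.0076404  -0.98197221]] [0.0825481  0.53380376 1.71220253]
```

View pics/scene0.png

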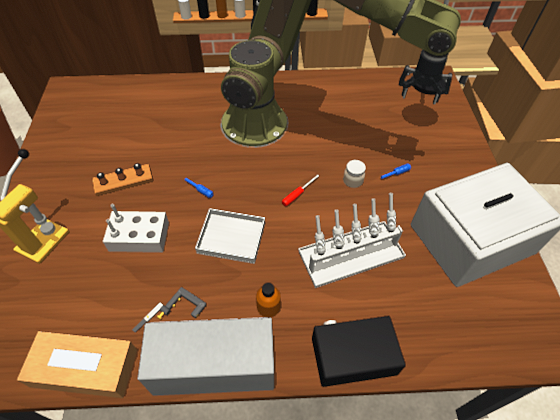

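View pics/top0.png

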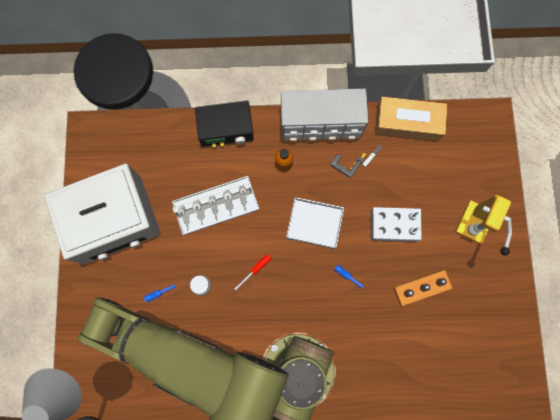

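The scene view shows the rack at about (352,245) with five stems, the tray at (231,236), the block at (137,230) with two stored grips at its left end, the bottle at (268,299), the frame at (180,305) and the red screwdriver at (300,190). In the top view the rack is at (216,206), the tray at (315,223) and the block at (397,224).

Candidates for a grip are the five on the rack, at scene (319,235), (337,230), (355,225), (373,220) and (391,215). The others are the two stored in the block at (113,220), the blue screwdrivers at (198,187) and (396,172), and the black knobs on the orange block at (122,177). I choose the rack ones and check them in a crop.

```bash
cat > h.py <<'E'
import numpy as np,cv2,pickle
def ray(d,u,v):
    R=np.array(d["R"]);t=np.array(d["t"]);c=-R.T@t
    r=R.T@np.array([(u-d["cx"])/d["fx"],(v-d["cy"])/d["fy"],1.]);return c,r/np.linalg.norm(r)
def plane(d,u,v,z):
    c,r=ray(d,u,v);return c+r*(z-c[2])/r[2]
def proj(d,X):
    x=np.array(d["R"])@np.array(X)+np.array(d["t"]);return d["fx"]*x[0]/x[2]+d["cx"],d["fy"]*x[1]/x[2]+d["cy"]
def tri(L):
    A=np.zeros((3,3));b=np.zeros(3)
    for d,u,v in L:
        c,r=ray(d,u,v);P=np.eye(3)-np.outer(r,r);A+=P;b+=P@c
    X=np.linalg.solve(A,b);return X,[np.hypot(*(np.array(proj(d,X))-(u,v))) for d,u,v in L]
E
python3 - <<'E'
from h import *
T=pickle.load(open("top.pkl","rb"));S=pickle.load(open("scene.pkl","rb"))
def crop(d,x,y,w,h,k):return cv2.resize(d["pixels"][y:y+h,x:x+w,::-1],None,fx=k,fy=k,interpolation=cv2.INTER_CUBIC)
o=np.zeros((600,800,3),np.uint8)
o[:300,:400]=crop(T,166,168,100,75,4);o[:300,400:]=crop(T,350,190,100,75,4)
o[300:,:480]=crop(S,290,185,120,75,4)[:300,:480];o[300:,480:]=crop(S,97,195,80,75,4)
cv2.imwrite("pics/c1.png",o)
hsv=cv2.cvtColor(T["pixels"],cv2.COLOR_RGB2HSV)
m=((hsv[...,1]<60)&(hsv[...,2]>110)).astype(np.uint8)
n,l,st,c=cv2.connectedComponentsWithStats(m)
for i in range(1,n):
    if st[i,4]>250 and st[i,1]>100:
        p=cv2.findContours((l==i).astype(np.uint8),0,1)[0][0];r=cv2.minAreaRect(p)
        z={0:.03}.get(0)
        B=cv2.boxPoints(r);W=np.array([plane(T,*q,.03)[:2] for q in B])
        print(st[i],np.round(r[0],1),W.mean(0).round(3),np.linalg.norm(W[1]-W[0]).round(3),np.linalg.norm(W[2]-W[1]).round(3),np.degrees(np.arctan2(*(W[1]-W[0])[::-1])).round(1))
E
```

```text
[396 108  34  14 364] [412.8 114.8] [ 0.903 -0.463] 0.043 0.124 -10.2
[ 172  176   87   59 2898] [214.6 205.3] [0.582 0.277] 0.297 0.134 -72.4
[ 286  198   58   50 2139] [314.9 222.4] [ 0.508 -0.081] 0.154 0.184 -13.8
[ 373  207   49   34 1491] [396.9 223.5] [ 0.495 -0.374] 0.116 0.175 -5.5
[190 275  21  20 318] [199.8 284.8] [0.298 0.331] 0.068 0.068 -46.0
```

View pics/c1.png

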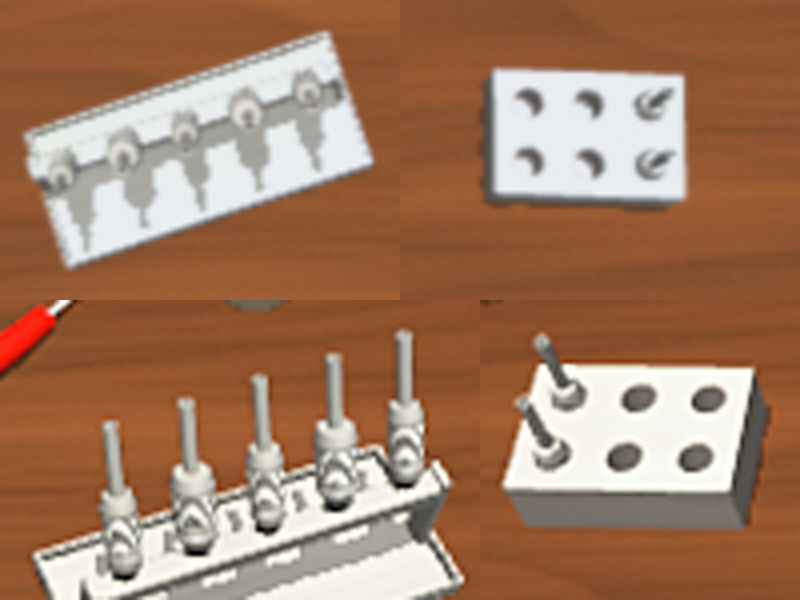

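The crop shows all five pegs carrying a plain steel grip, none of them blue. The second and fourth from the left in the scene view, at (337,230) and (373,220), look fatter. The block's two bores at its -y end are taken, which leaves four free. I'll move to a close wrist view above the rack next.

```bash
cat >> h.py <<'E'
from scipy.spatial.transform import Rotation as Ro
def Rt(zdir,ydir):
    z=np.array(zdir,float);z/=np.linalg.norm(z);y=np.array(ydir,float);y-=z*(y@z);y/=np.linalg.norm(y)
    return np.c_[np.cross(y,z),y,z]
def go(p,R,flip=True):
    from rig import state
    s=state();Rc=Ro.from_quat(s["tcp_rot"]).as_matrix();p=np.array(p)
    if flip and np.trace(Rc.T@R)<np.trace(Rc.T@(R@np.diag([-1,-1,1]))):R=R@np.diag([-1,-1,1])
    w=Ro.from_matrix(Rc.T@R).as_rotvec(degrees=True);d=1e3*(p-s["ee_pos"])
    print("turn",w.round(2),"shift-before",(Rc.T@d).round(1),"shift-after",(R.T@d).round(1),"t",round(s["time"],2))
E
cat > m.py <<'E'
from h import *
import sys
rx,ry,yaw=.582,.277,np.radians(17.6)
RK=Ro.from_euler("z",yaw).as_matrix()
def rk(p):return RK@np.array(p)+[rx,ry,0]
def axis(deg):a=np.radians(deg);return RK@[-np.sin(a),0,np.cos(a)]
E
python3 - <<'E'
from m import *
from rig import state
S=pickle.load(open("scene.pkl","rb"));T=pickle.load(open("top.pkl","rb"))
for u,v in [(317.5,215.5),(336.5,209.8),(355,204),(373.2,198.5),(390.8,193.2)]:print(plane(S,u,v,.2).round(3))
for y in(-.11,-.055,0,.055,.11):print(rk([-.039,y,.2]).round(3))
a=axis(24.5);R=Rt(-a,RK@[1,0,0]);print(R.round(3))
go(rk([-.114,0,.364]),R)
E
```

```text
[0.58  0.163 0.2  ]
[0.564 0.216 0.2  ]
[0.547 0.268 0.2  ]
[0.531 0.321 0.2  ]
[0.515 0.372 0.2  ]
[0.578 0.16  0.2  ]
[0.561 0.213 0.2  ]
[0.545 0.265 0.2  ]
[0.528 0.318 0.2  ]
[0.512 0.37  0.2  ]
[[-0.302  0.867  0.395]
 [ 0.953  0.275  0.125]
 [-0.     0.415 -0.91 ]]
turn [-22.8  -11.24  51.88] shift-before [-363.9 -162.1  -60.5] shift-after [-349.4  199.3   24.2] t 0.1
```

Call:
carry_out:
  moves:
    - [0,0,0,-20,-9,-30,1]
    - [0,0,0,-34,-15,-30,1]
    - [0,0,0,-34.5,-15.4,0,1]
    - [0,0,0,-34.5,-15.4,0,1]
    - [0,0,0,-34.5,-15.4,0,1]
    - [0,0,0,-34.5,-15.4,0,1]
    - [0,0,0,-34.5,-15.4,0,1]
    - [0,0,0,-34.5,-15.4,0,1]
    - [0,0,0,-34.5,-15.4,0,1]
    - [0,0,0,-34.5,-15.4,0,1]
    - [0,0,0,-34.5,-15.4,0,0]
    - [-2.53,-1.25,5.76,0,0,0,0]
    - [-2.53,-1.25,5.76,0,0,0,0]
    - [-2.53,-1.25,5.76,0,0,0,0]
    - [-2.53,-1.25,5.76,0,0,0,0]
    - [-2.53,-1.25,5.76,0,0,0,0]
    - [-2.53,-1.25,5.76,0,0,0,0]
    - [-2.53,-1.25,5.76,0,0,0,0]
    - [-2.53,-1.25,5.76,0,0,0,0]
    - [-2.53,-1.25,5.76,0,0,0,0]

```text
time: 1.77
ee_pos: [0.4702, 0.245, 0.3598]
tcp_rot: [0.579, 0.787, 0.172, 0.126]
contact_force: [0.6, -0.7, 0.6]
finger_gap: 0.499
grip_force: 0.0
```

```bash
python3 - <<'E'
from m import *
from rig import state,get_image
s=state();print(s["time"],s["ee_pos"],s["joint_pos"].round(2),s["finger_gap"])
d=get_image("wrist");pickle.dump(d,open("w1.pkl","wb"));cv2.imwrite("pics/w1.png",d["pixels"][:,:,::-1])
Rc=Ro.from_quat(s["tcp_rot"]).as_matrix();R=np.array(d["R"]);c=-R.T@d["t"]
print("cam in tool",(Rc.T@(c-s["ee_pos"])).round(4),(Rc.T@R.T).round(3),d["fx"])
a=axis(24.5);go(rk([-.114,0,.364]),Rt(-a,RK@[1,0,0]))
E
```

```text
1.7667 [0.47022924 0.24500326 0.35983709] [ 0.43  0.06  1.7  -0.06  0.95  0.15] 0.49868271638276984
cam in tool [ 0.08    0.0006 -0.0698] [[ 0.    -0.951 -0.31 ]
 [ 1.    -0.     0.   ]
 [-0.    -0.31   0.951]] 360.48276351896357
turn [ 0.28  0.09 -0.72] shift-before [-3.4  4.1 -2.9] shift-after [-3.5  4.1 -2.9] t 1.82
```

View pics/w1.png

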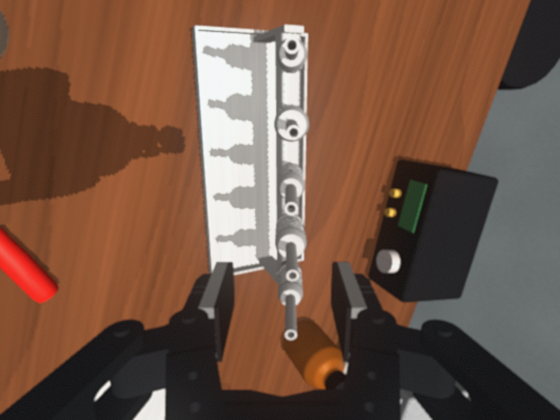

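The wrist view shows the five stem ends in one column, at (291,44), (293,130), (291,207), (292,275) and (291,335). The pads are at the bottom and the bottle is at (320,365), beyond the rack.

```bash
python3 - <<'E'
from m import *
S=pickle.load(open("scene.pkl","rb"));W=pickle.load(open("w1.pkl","rb"));T=pickle.load(open("top.pkl","rb"))
w=[(290.5,334.5),(292,275),(291,207),(293,130),(291,45)]
sc=[(317.5,215.5),(336.5,209.8),(355,204),(373.2,198.5),(390.8,193.2)]
P=[]
for a,b in zip(w,sc):
    X,e=tri([(W,*a),(S,*b)]);P.append(X);print(X.round(4),np.round(e,1),"rack",(RK.T@(X-[rx,ry,0])).round(4), plane(W,*a,.199).round(4))
P=np.array(P);v=P[4]-P[0];print(np.linalg.norm(v),np.degrees(np.arctan2(v[1],v[0]))-90)
# crop of wrist view
o=cv2.resize(W["pixels"][15:285,180:330,::-1],None,fx=2.2,fy=2.2,interpolation=cv2.INTER_CUBIC)
blk=cv2.resize(S["pixels"][185:290,290:410,::-1],(450,394),interpolation=cv2.INTER_CUBIC)
c=np.zeros((600,800,3),np.uint8);c[:594,:330]=o;c[:394,340:790]=blk;cv2.imwrite("pics/c2.png",c)
E
```

```text
[0.5806 0.1635 0.2006] [0.3 0.1] rack [-0.0357 -0.1078  0.2006] [0.5818 0.1627 0.199 ]
[0.5648 0.2159 0.2012] [0.3 0.1] rack [-0.0349 -0.053   0.2012] [0.5663 0.2152 0.199 ]
[0.5474 0.2683 0.2007] [0.2 0.1] rack [-0.0356  0.0021  0.2007] [0.5484 0.2681 0.199 ]
[0.5317 0.3206 0.2014] [0.5 0.1] rack [-0.0348  0.0568  0.2014] [0.533  0.3211 0.199 ]
[0.5149 0.3716 0.2003] [1.  0.2] rack [-0.0354  0.1104  0.2003] [0.5153 0.3713 0.199 ]
0.21823365187831836 17.51611149276239
```

View pics/c2.png

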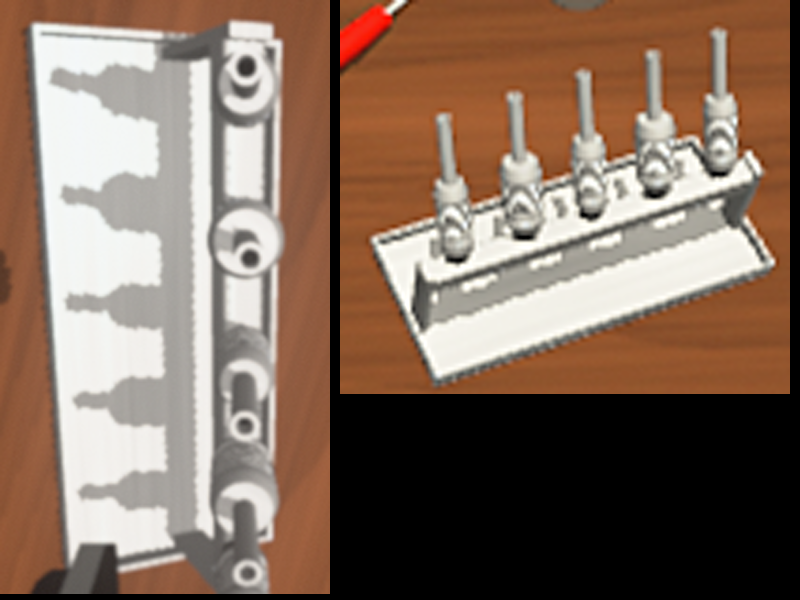

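Triangulating each stem end from two views gives a height of 0.2006 m (0.200 expected) and a spacing of 54.6 mm (55 given). The grips at rack y = -0.053 and +0.057 look like the 30 mm ones. I start with the grip at y = -0.11.

```bash
cat >> m.py <<'E'
YAW=np.radians(17.5);RK=Ro.from_euler("z",YAW).as_matrix()
mid=np.array([.5479,.2680,.2007])
def tip(i):return mid+RK@[0,(i-3)*.0548,0]
A=axis(24.5);RG=Rt(-A,RK@[1,0,0])
E
python3 - <<'E'
from m import *
for i in range(1,6):print(tip(i).round(4))
go(tip(1)+.09*A,RG)
E
```

```text
[0.5809 0.1635 0.2007]
[0.5644 0.2157 0.2007]
[0.5479 0.268  0.2007]
[0.5314 0.3203 0.2007]
[0.5149 0.3725 0.2007]
turn [ 0.28  0.05 -0.62] shift-before [-111.     8.8   88.5] shift-after [-111.2    8.    88.3] t 1.82
```

Call:
carry_out:
  moves:
    - [0.28,0.05,-0.62,0,0,0,0]
    - [0,0,0,-37,2.7,0,0]
    - [0,0,0,-37,2.7,0,0]
    - [0,0,0,-37,2.6,0,0]
    - [0,0,0,0,0,30,0]
    - [0,0,0,0,0,30,0]
    - [0,0,0,0,0,28,0]
    - [0,0,0,0,0,0,0]

```text
time: 2.48
ee_pos: [0.5463, 0.1527, 0.278]
tcp_rot: [0.572, 0.794, 0.166, 0.121]
contact_force: [-0.3, -0.6, -1.4]
finger_gap: 0.497
grip_force: 0.0
```

```bash
python3 - <<'E'
from m import *
from rig import state,get_image
go(tip(1)+.09*A,RG);go(tip(1)+.028*A,RG)
d=get_image("wrist");pickle.dump(d,open("w2.pkl","wb"));cv2.imwrite("pics/w2.png",d["pixels"][:,:,::-1])
print(proj(d,tip(1)),proj(d,tip(1)-.055*A),proj(d,tip(2)))
E
```

```text
turn [-0.79 -0.22  0.93] shift-before [-0.1  0.8 -4.6] shift-after [-0.1  0.9 -4.6] t 2.48
turn [-0.79 -0.22  0.93] shift-before [-0.3  1.6 57.4] shift-after [-0.1  0.9 57.4] t 2.48
(np.float64(285.1094385661403), np.float64(266.11399531028064)) (np.float64(285.6161147897382), np.float64(225.30973650914603)) (np.float64(287.48814414085), np.float64(151.70745749368228))
```

View pics/w2.png

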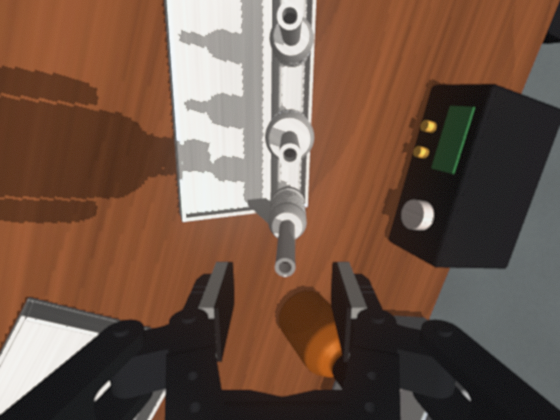

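Tip 1 was predicted at (285,266) and shows at (285,267), between the open pads. The body centre at (288,220) suggests a lean of about 25.5 degrees. The bottle is lower and clear.

```bash
sed -i 's/A=axis(24.5)/A=axis(25.5)/' m.py; python3 - <<'E'
from m import *
go(tip(1)+.028*A,RG)
E
```

```text
turn [-1.62 -0.2   0.91] shift-before [-0.5 -0.2 60.1] shift-after [-0.3 -1.9 60.1] t 2.53
```

Call:
carry_out:
  moves:
    - [-1.6,-0.2,0.9,0,0,0,0]
    - [0,0,0,-0.3,-1.9,15,0]
    - [0,0,0,0,0,15,0]
    - [0,0,0,0,0,15,0]
    - [0,0,0,0,0,13,0]
    - [0,0,0,0,0,0,0]
    - [0,0,0,0,0,0,-1]
    - [0,0,0,0,0,0,-1]
    - [0,0,0,0,0,0,-1]
    - [0,0,0,0,0,0,-1]
    - [0,0,0,0,0,0,-1]
    - [0,0,0,0,0,0,-1]
    - [0,0,0,0,0,0,-1]
    - [0,0,0,0,0,0,-1]
  newtons: 60

```text
time: 3.7
ee_pos: [0.5683, 0.1596, 0.2314]
tcp_rot: [0.577, 0.785, 0.18, 0.132]
contact_force: [-8.5, -3.0, 6.6]
finger_gap: 0.1
grip_force: 58.6
```

```bash
python3 - <<'E'
from m import *
from rig import state
s=state();print(s["finger_gap"],s["grip_force"],s["contact_force"],s["joint_pos"].round(2))
go(tip(1)+.028*A,RG);go(tip(1)+.098*A,RG)
# lift along the peg dir
P=axis(20);Rc=Ro.from_quat(s["tcp_rot"]).as_matrix();print((Rc.T@P*65).round(1))
# block: refine from top and scene at z=.055
S=pickle.load(open("scene.pkl","rb"));T=pickle.load(open("top.pkl","rb"))
# bore pixels in crops: top crop origin (350,190)/4, right half offset 400 ; scene crop origin (97,195)
tp=[(530,103),(590,105),(530,162),(592,163)];sp=[(709,399),(639,398),(695,458),(625,458)]
for a,b in zip(tp,sp):
    a=(350+(a[0]-400+.5)/4-.5,190+(a[1]+.5)/4-.5);b=(97+(b[0]-480+.5)/4-.5,195+(b[1]-300+.5)/4-.5)
    print(plane(T,*a,.055).round(4),plane(S,*b,.055).round(4))
E
```

```text
0.1002002515103212 58.55419456958771 [-8.50443419 -3.00813226  6.63650333] [ 0.2   0.32  1.72  0.07  0.66 -0.15]
turn [ 0.28  0.06 -0.13] shift-before [-0.1 -1.4  5.4] shift-after [-0.1 -1.3  5.4] t 3.7
turn [ 0.28  0.06 -0.13] shift-before [ -0.2  -1.  -64.6] shift-after [ -0.1  -1.3 -64.6] t 3.7
[ -0.1   6.5 -64.7]
[ 0.5211 -0.3178  0.055 ] [ 0.4698 -0.3112  0.055 ]
[ 0.5177 -0.3704  0.055 ] [ 0.4665 -0.3644  0.055 ]
[ 0.4684 -0.3141  0.055 ] [ 0.5229 -0.3153  0.055 ]
[ 0.4659 -0.3683  0.055 ] [ 0.5205 -0.3671  0.055 ]
```

Gripped: the gap fits a 10 mm stem at 58 N. Now I draw it up along the peg.

Call:
carry_out:
  moves:
    - [0,0,0,0,1.1,-10.8,-1]
    - [0,0,0,0,1.1,-10.8,-1]
    - [0,0,0,0,1.1,-10.8,-1]
    - [0,0,0,0,1.1,-10.8,-1]
    - [0,0,0,0,1.1,-10.8,-1]
    - [0,0,0,0,1.1,-10.8,-1]
    - [0,0,0,0,0,-20,-1]
    - [0,0,0,0,0,-20,-1]
    - [0,0,0,0,0,0,-1]

```text
time: 4.45
ee_pos: [0.531, 0.1479, 0.3328]
tcp_rot: [0.577, 0.784, 0.183, 0.135]
contact_force: [-0.7, -0.0, 0.8]
finger_gap: 0.096
grip_force: 58.8
```

```bash
cat >> m.py <<'E'
def RD(yaw):  # tool down, tool y at given heading (deg)
    a=np.radians(yaw);return Rt([0,0,-1],[np.cos(a),np.sin(a),0])
E
python3 - <<'E'
from m import *
from rig import state
s=state();print(s["contact_force"],s["grip_force"],s["finger_gap"])
go([.519,-.369,.30],RD(-4))
go([.519,-.369,.30],RD(17.5))
E
```

```text
[-0.74767056 -0.01738151  0.75315534] 58.835973143577576 0.09605873681267776
turn [26.   -4.85 20.95] shift-before [-489.8 -162.9  -43.5] shift-after [-516.4   24.1   32.8] t 4.45
turn [26.3   0.08 -0.17] shift-before [-489.8 -162.9  -43.5] shift-after [-489.3 -166.9   32.8] t 4.45
```

Call:
carry_out:
  moves:
    - [5.2,-0.97,4.19,0,0,0,-1]
    - [5.2,-0.97,4.19,0,0,0,-1]
    - [5.2,-0.97,4.19,0,0,0,-1]
    - [5.2,-0.97,4.19,0,0,0,-1]
    - [5.2,-0.97,4.19,0,0,0,-1]
    - [0,0,0,-20,0,0,-1]
    - [0,0,0,-37,2,0,-1]
    - [0,0,0,-37,2,0,-1]
    - [0,0,0,-37,2,0,-1]
    - [0,0,0,-37,2,0,-1]
    - [0,0,0,-37,2,0,-1]
    - [0,0,0,-37,2,0,-1]
    - [0,0,0,-37,2,0,-1]
    - [0,0,0,-37,2,0,-1]
    - [0,0,0,-37,2,0,-1]
    - [0,0,0,-37,2,0,-1]
    - [0,0,0,-37,2,0,-1]
    - [0,0,0,-37,2,0,-1]
    - [0,0,0,-37,2,0,-1]
    - [0,0,0,-15,0,0,-1]

```text
time: 6.12
ee_pos: [0.5203, -0.3729, 0.3278]
tcp_rot: [0.732, 0.681, -0.004, -0.002]
contact_force: [-0.7, 1.0, -1.5]
finger_gap: 0.1
grip_force: 58.8
```

```bash
python3 - <<'E'
from m import *
from rig import state,get_image
go([.519,-.369,.30],RD(-4))
s=state();print(s["contact_force"],s["grip_force"],s["joint_velocities"].round(2))
d=get_image("wrist");pickle.dump(d,open("w3.pkl","wb"));cv2.imwrite("pics/w3.png",d["pixels"][:,:,::-1])
for X in [(.522,-.3165),(.519,-.3688),(.4691,-.3127),(.4662,-.3663)]:print(np.round(proj(d,(*X,.055)),1))
E
```

```text
turn [-0.41  0.18 -0.15] shift-before [ 3.8 -1.4 27.8] shift-after [ 3.8 -1.6 27.8] t 6.12
[-0.73521956  0.95888617 -1.53504261] 58.82747232913971 [-0.19  0.19 -0.27  0.01  0.09 -0.19]
[281.1 115.5]
[282.  171.2]
[223.8 115.5]
[227.6 172.4]
```

View pics/w3.png

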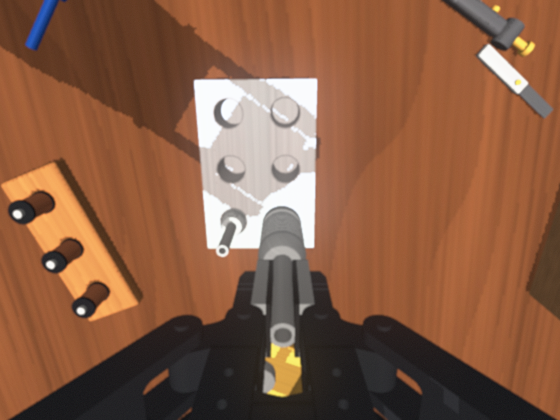

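The wrist view shows the grip held, with its nose at (283,212). The free bores are at (228,113), (285,111), (231,169) and (285,168), and the stored stem is at (222,250). The other stored grip is hidden behind the held one. I'll settle and measure again.

Call:
carry_out:
  moves:
    - [-0.4,0.2,-0.2,0,0,0,-1]
    - [0,0,0,3.8,-1.5,10,-1]
    - [0,0,0,0,0,10,-1]
    - [0,0,0,0,0,0,-1]
    - [0,0,0,0,0,0,-1]

```text
time: 6.58
ee_pos: [0.52, -0.364, 0.3081]
tcp_rot: [0.73, 0.684, 0.0, -0.001]
contact_force: [0.2, -0.1, -1.2]
finger_gap: 0.095
grip_force: 58.8
```

```bash
python3 - <<'E'
from m import *
from rig import state,get_image
s=state();print(s["joint_velocities"].round(3));go([.519,-.369,.30],RD(-4))
d=get_image("wrist");pickle.dump(d,open("w4.pkl","wb"))
Rc=Ro.from_quat(s["tcp_rot"]).as_matrix()
for z in(.033,.088,.148):print("axis",z,np.round(proj(d,s["ee_pos"]+Rc[:,2]*z),1))
for X in [(.522,-.3165),(.519,-.3688),(.4691,-.3127),(.4662,-.3663)]:print(np.round(proj(d,(*X,.055)),1))
hsv=cv2.cvtColor(d["pixels"],cv2.COLOR_RGB2HSV)
m=((hsv[...,1]<50)&(hsv[...,2]>90)).astype(np.uint8);m[:, :150]=0;m[:,360:]=0;m[200:]=0
c=max(cv2.findContours(m,0,1)[0],key=cv2.contourArea);print(cv2.boundingRect(c))
o=cv2.resize(d["pixels"][50:350,170:350,::-1],None,fx=2,fy=2,interpolation=cv2.INTER_CUBIC)
mm=cv2.cvtColor(cv2.resize(m[50:350,170:350]*255,None,fx=2,fy=2),cv2.COLOR_GRAY2BGR)
cv2.imwrite("pics/c4.png",np.hstack([o,mm]))
E
```

```text
[-0.004 -0.01  -0.025 -0.001  0.009 -0.001]
turn [-0.07 -0.11  0.26] shift-before [-5.1 -0.6  8.1] shift-after [-5.  -0.6  8.1] t 6.58
axis 0.033 [280.6 336.9]
axis 0.088 [281.1 263. ]
axis 0.148 [281.3 220.3]
[280.7 128.9]
[281.2 186.5]
[220.5 128.5]
[224.2 187.5]
(188, 90, 131, 110)
```

View pics/c4.png

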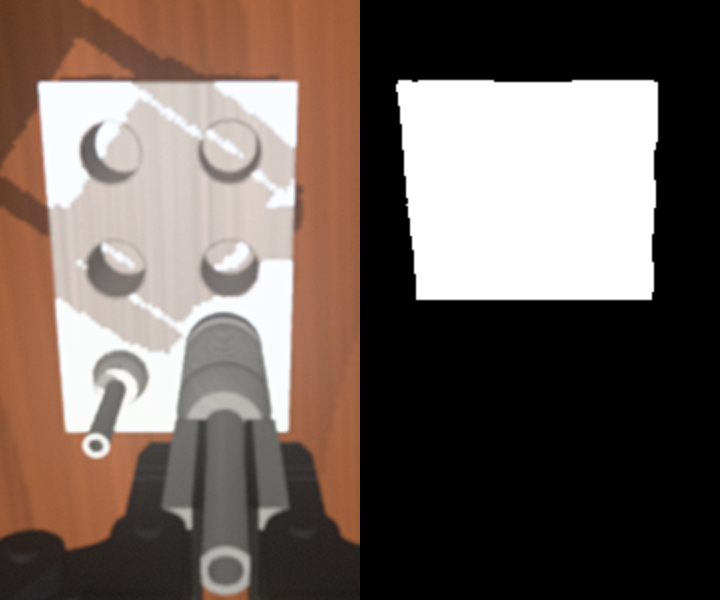

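The crop gives the rim centres at wrist pixels (285,125), (225.5,126), (228,183.5) and (285,183.5). The grip axis runs to the nose at column 281.5, which agrees with the prediction, so I trust the wrist view to locate the block.

```bash
python3 - <<'E'
from m import *
d=pickle.load(open("w4.pkl","rb"))
px=[(285,125),(225.5,126),(228,183.5),(285,183.5)];loc=np.array([(.0265,.053),(-.0265,.053),(-.0265,0),(.0265,0)])
P=np.array([plane(d,*p,.055)[:2] for p in px]);print(P.round(4))
q=P-P.mean(0);l=loc-loc.mean(0)
th=np.arctan2((l[:,0]*q[:,1]-l[:,1]*q[:,0]).sum(),(l*q).sum())
Rb=np.array([[np.cos(th),-np.sin(th)],[np.sin(th),np.cos(th)]]);o=P.mean(0)-Rb@loc.mean(0)
print("yaw",np.degrees(th),"origin",o.round(4),"res mm",((loc@Rb.T+o-P)*1e3).round(1))
for c in [(190,92),(319,91),(314,265.5),(202.5,265.5)]:print("corner",((plane(d,*c,.055)[:2]-o)@Rb).round(4))
print((loc@Rb.T+o).round(4))
E
```

```text
[[ 0.526  -0.3134]
 [ 0.4737 -0.3109]
 [ 0.4701 -0.3628]
 [ 0.5227 -0.3662]]
yaw -3.4997512914341957 origin [ 0.4965 -0.3647] res mm [[ 0.2 -0.1]
 [-0.4  0.6]
 [-0.1 -0.4]
 [ 0.3 -0.2]]
corner [-0.0549  0.081 ]
corner [0.0553 0.0814]
corner [ 0.0549 -0.0839]
corner [-0.056  -0.0836]
[[ 0.5262 -0.3135]
 [ 0.4733 -0.3102]
 [ 0.4701 -0.3631]
 [ 0.523  -0.3664]]
```

```bash
cat >> m.py <<'E'
bo=np.array([.4965,-.3651]);bt=np.radians(-3.5)
def bore(x,y):
    c,s=np.cos(bt),np.sin(bt);x*=.0265;y*=.053;return np.array([bo[0]+c*x-s*y,bo[1]+s*x+c*y])
E
python3 - <<'E'
from m import *
go([*bore(1,0),.212],RD(-3.5))
E
```

```text
turn [-0.03 -0.08 -0.25] shift-before [-2.4  3.1 96.7] shift-after [-2.3  3.1 96.8] t 6.63
```

Call:
carry_out:
  moves:
    - [0,0,-0.2,-2.4,3.1,0,-1]
    - [0,0,0,0,0,20,-1]
    - [0,0,0,0,0,30,-1]
    - [0,0,0,0,0,30,-1]
    - [0,0,0,0,0,16,-1]
    - [0,0,0,0,0,0,-1]
    - [0,0,0,0,0,0,-1]
    - [0,0,0,0,0,0,-1]

```text
time: 7.3
ee_pos: [0.5232, -0.3676, 0.2145]
tcp_rot: [0.729, 0.685, 0.0, 0.001]
contact_force: [1.0, -0.6, 0.3]
finger_gap: 0.098
grip_force: 58.8
```

```bash
python3 - <<'E'
from m import *
from rig import state,get_image
s=state();go([*bore(1,0),.212],RD(-3.5));print(s["contact_force"])
d=get_image("wrist");pickle.dump(d,open("w5.pkl","wb"))
Rc=Ro.from_quat(s["tcp_rot"]).as_matrix()
for z in(.033,.088,.148):print("axis",z,np.round(proj(d,s["ee_pos"]+Rc[:,2]*z),1))
print("bore",np.round(proj(d,(*bore(1,0),.055)),1),np.round(proj(d,(*bore(1,1),.055)),1))
o=cv2.resize(d["pixels"][120:350,180:380,::-1],None,fx=2.6,fy=2.6,interpolation=cv2.INTER_CUBIC)
cv2.imwrite("pics/c5.png",o)
E
```

```text
turn [ 0.09  0.01 -0.09] shift-before [ 0.9 -0.3  2.5] shift-after [ 0.9 -0.3  2.5] t 7.3
[ 0.98945566 -0.56452421  0.34059012]
axis 0.033 [280.6 336.8]
axis 0.088 [281.1 262.9]
axis 0.148 [281.3 220.3]
bore [280.6 213.2] [280.3 133.4]
```

View pics/c5.png

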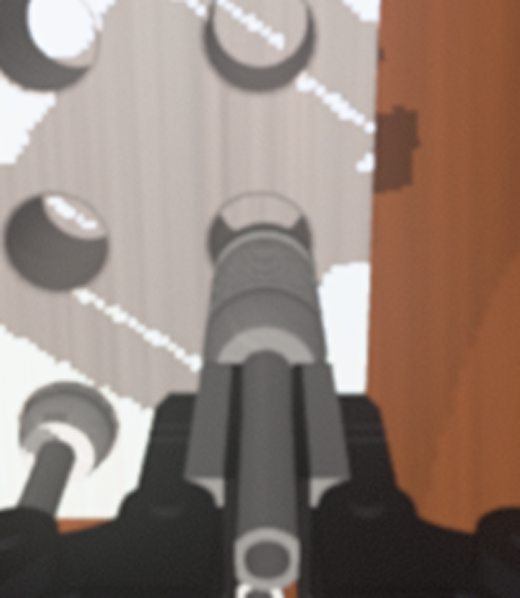

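The nose is over its bore: the bore centre is at column 280 and the grip axis at 281.5. I trim about 1 mm and lower it, watching the force.

Call:
carry_out:
  moves:
    - [0,0,0,0.7,-0.9,0,-1]
    - [0,0,0,0,0,4,-1]
    - [0,0,0,0,0,4,-1]
    - [0,0,0,0,0,4,-1]
    - [0,0,0,0,0,4,-1]
    - [0,0,0,0,0,4,-1]
    - [0,0,0,0,0,0,-1]

```text
time: 7.93
ee_pos: [0.5215, -0.3662, 0.1913]
tcp_rot: [0.729, 0.685, 0.0, -0.002]
contact_force: [0.1, 1.4, -1.8]
finger_gap: 0.098
grip_force: 58.8
```

It is 12 mm in with no resistance, so I carry on.

Call:
carry_out:
  moves:
    - [0,0,0,0,0,5,-1]
    - [0,0,0,0,0,5,-1]
    - [0,0,0,0,0,5,-1]
    - [0,0,0,0,0,5,-1]
    - [0,0,0,0,0,5,-1]
    - [0,0,0,0,0,3,-1]
    - [0,0,0,0,0,2,-1]
    - [0,0,0,0,0,0,-1]

```text
time: 8.6
ee_pos: [0.5216, -0.3663, 0.162]
tcp_rot: [0.729, 0.685, 0.0, -0.001]
contact_force: [0.2, -0.2, -0.3]
finger_gap: 0.096
grip_force: 58.8
```

Call:
carry_out:
  moves:
    - [0,0,0,0,0,1,-1]
    - [0,0,0,0,0,1,-1]
    - [0,0,0,0,0,1,-1]
    - [0,0,0,0,0,0,-1]

```text
time: 8.93
ee_pos: [0.5221, -0.3666, 0.1612]
tcp_rot: [0.729, 0.685, 0.0, 0.0]
contact_force: [-2.7, 2.6, 10.4]
finger_gap: 0.099
grip_force: 60.3
```

It meets the floor at the right depth with 10 N. Releasing and rising.

Call:
carry_out:
  moves:
    - [0,0,0,0,0,-0.5,-0.3]
    - [0,0,0,0,0,0,-0.3]
    - [0,0,0,0,0,0,-0.3]
    - [0,0,0,0,0,0,-0.3]
    - [0,0,0,0,0,-10,-0.3]
    - [0,0,0,0,0,-20,-0.3]
    - [0,0,0,0,0,-35,-0.3]
    - [0,0,0,0,0,-35,-0.3]
    - [0,0,0,0,0,-35,-0.3]
    - [0,0,0,0,0,-20,-0.3]

```text
time: 9.77
ee_pos: [0.5219, -0.3666, 0.3203]
tcp_rot: [0.729, 0.685, 0.001, 0.002]
contact_force: [-1.2, 0.3, 0.2]
finger_gap: 0.352
grip_force: 0.0
```

```bash
python3 - <<'E'
from m import *
from rig import state,get_image
s=state();print(s["joint_pos"].round(2),s["finger_gap"])
go(tip(3)+.09*A,RG)
d=get_image("wrist");pickle.dump(d,open("w6.pkl","wb"))
cv2.imwrite("pics/w6.png",d["pixels"][:,:,::-1])
X=bore(1,0);print([np.round(proj(d,(*X,z)),1) for z in(.07,.125)],[np.round(proj(d,(*bore(*b),.055)),1) for b in((1,1),(-1,1),(-1,0))])
E
```

```text
[-0.67  0.49  1.22  0.    1.43 -0.61] 0.35168883751629
turn [-25.02   4.81 -20.72] shift-before [621.1 -50.2  37.3] shift-after [597.5 143.1 110.8] t 9.77
[array([281.7, 181.2]), array([281.9, 198.6])] [array([281.6, 120.4]), array([223.2, 120.5]), array([226.1, 177.5])]
```

View pics/w6.png

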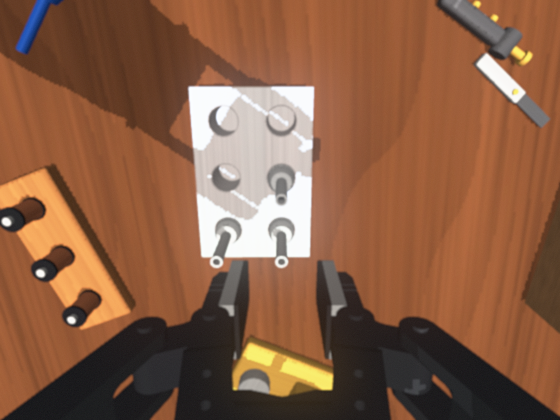

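The first grip stands home at (281,200), level with the stored pair at (217,260) and (281,260). On to peg 3.

```bash
python3 - <<'E'
from m import *
go(tip(3)+.15*A,RG)
E
```

```text
turn [-24.85   4.99 -20.67] shift-before [612.  -74.4 -15.7] shift-after [597.9 141.6  53.4] t 9.82
```

Call:
carry_out:
  moves:
    - [0,0,0,20,-3,-15,-0.2]
    - [0,0,0,37,-4.5,0,-0.2]
    - [0,0,0,37,-4.5,0,-0.2]
    - [0,0,0,37,-4.5,0,-0.2]
    - [0,0,0,37,-4.5,0,-0.2]
    - [0,0,0,37,-4.5,0,-0.2]
    - [0,0,0,37,-4.5,0,-0.2]
    - [0,0,0,37,-4.5,0,-0.2]
    - [0,0,0,37,-4.5,0,-0.2]
    - [0,0,0,37,-4.5,0,-0.2]
    - [0,0,0,37,-4.5,0,-0.2]
    - [0,0,0,37,-4.5,0,-0.2]
    - [0,0,0,37,-4.5,0,-0.2]
    - [0,0,0,37,-4.5,0,-0.2]
    - [0,0,0,37,-4.5,0,-0.2]
    - [0,0,0,37,-4.5,0,-0.2]
    - [0,0,0,37,-4,0,-0.2]

```text
time: 11.23
ee_pos: [0.4852, 0.2507, 0.3315]
tcp_rot: [0.729, 0.685, 0.001, -0.001]
contact_force: [0.5, 0.4, 0.5]
finger_gap: 0.406
grip_force: 0.0
```

Call:
carry_out:
  moves:
    - [-5,1,-4.13,0,0,0,-0.2]
    - [-5,1,-4.13,0,0,0,-0.2]
    - [-5,1,-4.13,0,0,0,-0.2]
    - [-5,1,-4.13,0,0,0,-0.2]
    - [-5,1,-4.13,0,0,0,-0.2]
    - [0,0,0,0,0,0,-0.2]
    - [0,0,0,0,0,0,-0.2]

```text
time: 11.82
ee_pos: [0.4855, 0.2487, 0.3314]
tcp_rot: [0.579, 0.786, 0.178, 0.126]
contact_force: [0.3, -0.1, -0.0]
finger_gap: 0.396
grip_force: 0.0
```

```bash
cat > chk.py <<'E'
from m import *
import sys
from rig import state,get_image
# check stem-tip: dark bore centre near predicted pixel, in wrist view
def chk(i):
    go(tip(i)+.09*A,RG);go(tip(i)+.028*A,RG)
    d=get_image("wrist");u,v=proj(d,tip(i));g=cv2.cvtColor(d["pixels"],cv2.COLOR_RGB2GRAY)
    print("pred",round(u,1),round(v,1))
    c=cv2.HoughCircles(cv2.resize(g[int(v)-25:int(v)+25,int(u)-25:int(u)+25],None,fx=4,fy=4,interpolation=cv2.INTER_CUBIC),cv2.HOUGH_GRADIENT,1,20,param1=80,param2=14,minRadius=12,maxRadius=40)
    if c is not None:
        for x,y,r in c[0][:4]:print("circle",round(x/4+int(u)-25,1),round(y/4+int(v)-25,1),round(r/4,1))
    return d
if __name__=="__main__":pickle.dump(chk(int(sys.argv[1])),open("wk.pkl","wb"))
E
python3 chk.py 3
```

```text
turn [-0.27 -0.37 -0.34] shift-before [-0.7  2.9 56.1] shift-after [-0.4  2.7 56.1] t 11.82
turn [-0.27 -0.37 -0.34] shift-before [ -1.1   3.2 118.1] shift-after [ -0.4   2.7 118.1] t 11.82
pred 286.5 223.0
circle 286.4 225.4 9.0
circle 283.6 202.6 8.7
circle 298.1 219.1 3.5
circle 289.4 212.9 5.9
```

The stem end is within 2 px of the prediction. I descend, grasp and draw it off.

Call:
carry_out:
  moves:
    - [-0.3,-0.4,-0.3,0,0,0,-0.2]
    - [0,0,0,-0.8,2.7,20,-0.2]
    - [0,0,0,0,0,25,-0.2]
    - [0,0,0,0,0,20,-0.2]
    - [0,0,0,0,0,20,-0.2]
    - [0,0,0,0,0,18,-0.2]
    - [0,0,0,0,0,13,-0.2]
    - [0,0,0,0,0,0,-0.2]
    - [0,0,0,0,0,0,-1]
    - [0,0,0,0,0,0,-1]
    - [0,0,0,0,0,0,-1]
    - [0,0,0,0,0,0,-1]
    - [0,0,0,0,0,0,-1]
    - [0,0,0,0,0,0,-1]

```text
time: 13.03
ee_pos: [0.5361, 0.2639, 0.228]
tcp_rot: [0.576, 0.787, 0.179, 0.131]
contact_force: [-6.1, -1.6, 2.9]
finger_gap: 0.098
grip_force: 58.4
```

```bash
python3 - <<'E'
from m import *
from rig import state
s=state();print(s["contact_force"].round(1),s["grip_force"]);go(tip(3)+.028*A,RG)
Rc=Ro.from_quat(s["tcp_rot"]).as_matrix();print((Rc.T@axis(20)*65).round(1))
E
```

```text
[-6.1 -1.6  2.9] 58.44911813735962
turn [0.15 0.01 0.09] shift-before [ 0.4 -0.5  2. ] shift-after [ 0.4 -0.5  2. ] t 13.03
[ -0.    6.4 -64.7]
```

Call:
carry_out:
  moves:
    - [0,0,0,0,1.1,-10.8,-1]
    - [0,0,0,0,1.1,-10.8,-1]
    - [0,0,0,0,1.1,-10.8,-1]
    - [0,0,0,0,1.1,-10.8,-1]
    - [0,0,0,0,1.1,-10.8,-1]
    - [0,0,0,0,1.1,-10.8,-1]
    - [0,0,0,0,0,-25,-1]
    - [0,0,0,0,0,-35,-1]
    - [0,0,0,0,0,-30,-1]
    - [0,0,0,0,0,-15,-1]
    - [0,0,0,0,0,0,-1]

```text
time: 13.95
ee_pos: [0.4712, 0.2436, 0.3884]
tcp_rot: [0.575, 0.786, 0.182, 0.133]
contact_force: [0.4, -0.5, -0.2]
finger_gap: 0.1
grip_force: 58.6
```

```bash
python3 - <<'E'
from m import *
from rig import state
s=state();print(s["contact_force"].round(1),s["grip_force"],s["ee_pos"])
go([*bore(1,1),.25],RD(-3.5));go([*bore(-1,0),.25],RD(-3.5))
E
```

```text
[ 0.4 -0.5 -0.2] 58.62668573856354 [0.47124229 0.24359797 0.3884373 ]
turn [25.78 -4.8  20.73] shift-before [-548.  -165.1   73.3] shift-after [-553.    88.9  138.4] t 13.95
turn [25.78 -4.8  20.73] shift-before [-578.3 -226.7   43.2] shift-after [-606.    35.9  138.4] t 13.95
```

Call:
carry_out:
  moves:
    - [5.16,-0.96,4.15,0,0,0,-1]
    - [5.16,-0.96,4.15,0,0,0,-1]
    - [5.16,-0.96,4.15,0,0,0,-1]
    - [5.16,-0.96,4.15,0,0,0,-1]
    - [5.16,-0.96,4.15,0,0,0,-1]
    - [0,0,0,-20,0,0,-1]
    - [0,0,0,-38,2.5,0,-1]
    - [0,0,0,-38,2.5,0,-1]
    - [0,0,0,-38,2.5,0,-1]
    - [0,0,0,-38,2.5,0,-1]
    - [0,0,0,-38,2.5,0,-1]
    - [0,0,0,-38,2.5,0,-1]
    - [0,0,0,-38,2.5,0,-1]
    - [0,0,0,-38,2.5,0,-1]
    - [0,0,0,-38,2.5,0,-1]
    - [0,0,0,-38,2.5,0,-1]
    - [0,0,0,-38,2.5,0,-1]
    - [0,0,0,-38,2.5,0,-1]
    - [0,0,0,-38,2.5,0,-1]
    - [0,0,0,-38,2.5,0,-1]

```text
time: 15.62
ee_pos: [0.4724, -0.3116, 0.3845]
tcp_rot: [0.729, 0.685, -0.004, -0.001]
contact_force: [0.1, -0.2, -1.8]
finger_gap: 0.094
grip_force: 58.7
```

Call:
carry_out:
  moves:
    - [0,0,0,-30,0,0,-1]
    - [0,0,0,-22,0,20,-1]
    - [0,0,0,0,0,38,-1]
    - [0,0,0,0,0,38,-1]
    - [0,0,0,0,0,38,-1]
    - [0,0,0,0,0,0,-1]
    - [0,0,0,0,0,0,-1]

```text
time: 16.2
ee_pos: [0.4684, -0.3617, 0.2505]
tcp_rot: [0.729, 0.685, -0.004, -0.003]
contact_force: [0.5, 0.4, 0.4]
finger_gap: 0.095
grip_force: 58.7
```

```bash
python3 - <<'E'
from m import *
from rig import state
s=state();print(s["contact_force"].round(1),s["grip_force"],s["ee_pos"])
go([*bore(-1,0),.209],RD(-3.5))
E
```

```text
[0.5 0.4 0.4] 58.68995189666748 [ 0.46838279 -0.36171327  0.25045334]
turn [-0.55  0.09 -0.05] shift-before [-1.6  2.2 41.4] shift-after [-1.7  1.8 41.5] t 16.2
```

Call:
carry_out:
  moves:
    - [-0.5,0,0,-1.3,1,0,-1]
    - [0,0,0,0,0,25,-1]
    - [0,0,0,0,0,12,-1]
    - [0,0,0,0,0,0,-1]
    - [0,0,0,0,0,0,-1]

```text
time: 16.62
ee_pos: [0.4698, -0.3634, 0.2155]
tcp_rot: [0.729, 0.685, -0.001, 0.002]
contact_force: [-0.1, 0.8, -0.4]
finger_gap: 0.096
grip_force: 58.7
```

```bash
cat > ck2.py <<'E'
from m import *
import sys
from rig import state,get_image
b=tuple(int(q) for q in sys.argv[1:3])
s=state();print(s["contact_force"].round(1),s["ee_pos"].round(4));go([*bore(*b),.2],RD(-3.5))
d=get_image("wrist");pickle.dump(d,open("wb.pkl","wb"));u,v=proj(d,(*bore(*b),.055));print("bore pred",round(u,1),round(v,1))
Rc=Ro.from_quat(s["tcp_rot"]).as_matrix();n=proj(d,s["ee_pos"]+Rc[:,2]*.146);print("nose pred",np.round(n,1))
g=cv2.cvtColor(d["pixels"],cv2.COLOR_RGB2GRAY).astype(int)
# silhouette columns of the body and stem: strongest side edges
for r in (int(v)-14,int(v)-8,int(n[1])+8,int(n[1])+14,int(n[1])+20,300):
    L=np.abs(np.diff(g[r,255:310]));k=[255+int(i) for i in np.argsort(-L)[:5]];print(r,sorted(k))
E
python3 ck2.py -1 0
```

```text
[-0.1  0.8 -0.4] [ 0.4698 -0.3634  0.2155]
turn [ 0.13  0.23 -0.03] shift-before [ 0.   0.2 15.5] shift-after [-0.   0.3 15.5] t 16.62
bore pred 281.2 213.1
nose pred [281.3 221.4]
199 [263, 264, 267, 268, 296]
205 [261, 262, 266, 267, 298]
229 [260, 261, 300, 301, 302]
235 [259, 260, 301, 302, 303]
241 [258, 259, 302, 303, 304]
300 [265, 270, 271, 298, 299]
```

Bore edges centre on column 280 and grip edges on 280.8, so it is aligned. Lowering gently.

Call:
carry_out:
  moves:
    - [0,0,0,0,-0.4,4,-1]
    - [0,0,0,0,0,4,-1]
    - [0,0,0,0,0,4,-1]
    - [0,0,0,0,0,4,-1]
    - [0,0,0,0,0,4,-1]
    - [0,0,0,0,0,4,-1]
    - [0,0,0,0,0,0,-1]

```text
time: 17.25
ee_pos: [0.4689, -0.3632, 0.1893]
tcp_rot: [0.729, 0.685, -0.001, 0.001]
contact_force: [0.4, 0.3, -2.0]
finger_gap: 0.1
grip_force: 58.7
```

Call:
carry_out:
  moves:
    - [0,0,0,0,0,5,-1]
    - [0,0,0,0,0,5,-1]
    - [0,0,0,0,0,5,-1]
    - [0,0,0,0,0,5,-1]
    - [0,0,0,0,0,4,-1]
    - [0,0,0,0,0,2,-1]
    - [0,0,0,0,0,1,-1]
    - [0,0,0,0,0,1,-1]
    - [0,0,0,0,0,0,-1]

```text
time: 18.0
ee_pos: [0.4692, -0.3634, 0.1623]
tcp_rot: [0.729, 0.685, -0.001, 0.002]
contact_force: [-0.8, 0.6, -1.7]
finger_gap: 0.095
grip_force: 58.7
```

Call:
carry_out:
  moves:
    - [0,0,0,0,0,1.5,-1]
    - [0,0,0,0,0,1.5,-1]
    - [0,0,0,0,0,1,-1]
    - [0,0,0,0,0,0,-1]

```text
time: 18.33
ee_pos: [0.4692, -0.3634, 0.1581]
tcp_rot: [0.729, 0.685, -0.001, 0.002]
contact_force: [0.2, 1.3, -1.3]
finger_gap: 0.099
grip_force: 58.7
```

Call:
carry_out:
  moves:
    - [0,0,0,0,0,1,-1]
    - [0,0,0,0,0,1,-1]
    - [0,0,0,0,0,0,-1]

```text
time: 18.58
ee_pos: [0.4695, -0.3636, 0.1577]
tcp_rot: [0.729, 0.685, -0.001, 0.003]
contact_force: [-3.4, 3.5, 11.4]
finger_gap: 0.097
grip_force: 60.4
```

It is on the floor at the depth expected. Release, rise and head back for peg 5.

Call:
carry_out:
  moves:
    - [0,0,0,0,0,-0.5,-0.3]
    - [0,0,0,0,0,0,-0.3]
    - [0,0,0,0,0,0,-0.3]
    - [0,0,0,0,0,0,-0.3]
    - [0,0,0,0,0,-10,-0.3]
    - [0,0,0,0,0,-20,-0.3]
    - [0,0,0,0,0,-35,-0.3]
    - [0,0,0,0,0,-35,-0.3]
    - [0,0,0,0,0,-35,-0.3]
    - [0,0,0,0,0,-30,-0.3]
    - [0,0,0,0,0,0,-0.3]

```text
time: 19.5
ee_pos: [0.4696, -0.3633, 0.3295]
tcp_rot: [0.729, 0.685, -0.0, 0.007]
contact_force: [0.3, 0.1, 0.0]
finger_gap: 0.353
grip_force: 0.0
```

```bash
python3 - <<'E'
from m import *
from rig import get_image
go(tip(5)+.15*A,RG)
d=get_image("wrist");pickle.dump(d,open("w7.pkl","wb"))
print([np.round(proj(d,(*bore(*b),.125)),1) for b in((-1,0),(1,0))])
T=get_image("top");hsv=cv2.cvtColor(T["pixels"],cv2.COLOR_RGB2HSV)
m=((hsv[...,1]<60)&(hsv[...,2]>110)).astype(np.uint8);n,l,st,c=cv2.connectedComponentsWithStats(m)
for i in range(1,n):
    if st[i,4]>900 and st[i,1]>100:print(st[i],c[i].round(1))
E
```

```text
turn [-24.76   5.33 -20.53] shift-before [714.  -60.3 -14.2] shift-after [688.2 183.3  80.1] t 19.5
[array([279.6, 193.4]), array([346.5, 193.2])]
[ 172  176   87   59 2899] [215.  205.1]
[ 286  198   58   50 2138] [314.9 222.4]
```

Call:
carry_out:
  moves:
    - [0,0,0,25,-2,-14,-0.2]
    - [0,0,0,37.5,-3.2,0,-0.2]
    - [0,0,0,37.5,-3.2,0,-0.2]
    - [0,0,0,37.5,-3.2,0,-0.2]
    - [0,0,0,37.5,-3.2,0,-0.2]
    - [0,0,0,37.5,-3.2,0,-0.2]
    - [0,0,0,37.5,-3.2,0,-0.2]
    - [0,0,0,37.5,-3.2,0,-0.2]
    - [0,0,0,37.5,-3.2,0,-0.2]
    - [0,0,0,37.5,-3.2,0,-0.2]
    - [0,0,0,37.5,-3.2,0,-0.2]
    - [0,0,0,37.5,-3.2,0,-0.2]
    - [0,0,0,37.5,-3.2,0,-0.2]
    - [0,0,0,37.5,-3.2,0,-0.2]
    - [0,0,0,37.5,-3.2,0,-0.2]
    - [0,0,0,37.5,-3.2,0,-0.2]
    - [0,0,0,37.5,-3.2,0,-0.2]
    - [0,0,0,37.5,-3.2,0,-0.2]
    - [0,0,0,37.5,-3.2,0,-0.2]
    - [0,0,0,14,-1,0,-0.2]

```text
time: 21.27
ee_pos: [0.4514, 0.3572, 0.3315]
tcp_rot: [0.728, 0.686, -0.002, 0.001]
contact_force: [-1.4, -0.0, -0.0]
finger_gap: 0.4
grip_force: 0.0
```

Call:
carry_out:
  moves:
    - [-5,1,-4.1,0,0,0,-0.2]
    - [-5,1,-4.1,0,0,0,-0.2]
    - [-5,1,-4.1,0,0,0,-0.2]
    - [-5,1,-4.1,0,0,0,-0.2]
    - [-5,1,-4.1,0,0,0,-0.2]
    - [0,0,0,0,0,0,-0.2]
    - [0,0,0,0,0,0,-0.2]

```text
time: 21.85
ee_pos: [0.452, 0.3533, 0.3325]
tcp_rot: [0.579, 0.786, 0.176, 0.128]
contact_force: [-0.3, -0.7, 0.6]
finger_gap: 0.4
grip_force: 0.0
```

```bash
python3 chk.py 5; python3 - <<'E'
import pickle,cv2
d=pickle.load(open("wk.pkl","rb"));cv2.imwrite("pics/w8.png",cv2.resize(d["pixels"][100:340,160:400,::-1],None,fx=2,fy=2))
E
```

```text
turn [-0.35 -0.05 -0.27] shift-before [-0.7  3.  57.3] shift-after [-0.6  2.6 57.3] t 21.85
turn [-0.35 -0.05 -0.27] shift-before [ -0.7   3.3 119.3] shift-after [ -0.6   2.6 119.3] t 21.85
pred 286.7 221.6
circle 286.4 220.1 9.0
circle 283.4 209.4 9.3
circle 286.4 225.1 7.0
circle 284.4 199.1 8.1
```

View pics/w8.png

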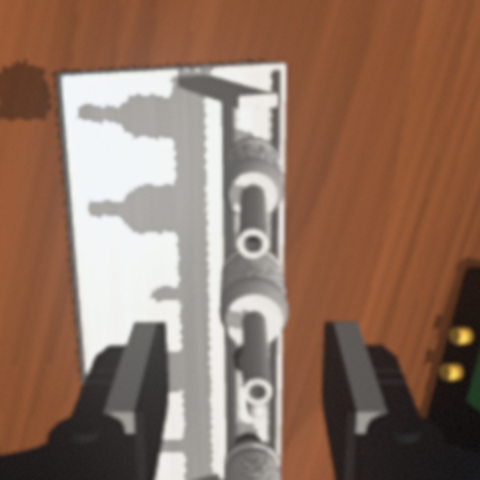

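Stem 5's end shows at wrist pixel (286,221.5), right on the prediction of (286.7,221.6), with the 30 mm grip of peg 4 below it at (289,296). Grasp.

Call:
carry_out:
  moves:
    - [-0.3,0,-0.3,0,0,0,-0.2]
    - [0,0,0,-0.6,2.3,20,-0.2]
    - [0,0,0,0,0,25,-0.2]
    - [0,0,0,0,0,20,-0.2]
    - [0,0,0,0,0,20,-0.2]
    - [0,0,0,0,0,18,-0.2]
    - [0,0,0,0,0,14,-0.2]
    - [0,0,0,0,0,0,-0.2]
    - [0,0,0,0,0,0,-1]
    - [0,0,0,0,0,0,-1]
    - [0,0,0,0,0,0,-1]
    - [0,0,0,0,0,0,-1]
    - [0,0,0,0,0,0,-1]
    - [0,0,0,0,0,0,-1]

```text
time: 23.07
ee_pos: [0.5027, 0.3691, 0.2293]
tcp_rot: [0.575, 0.787, 0.18, 0.131]
contact_force: [-4.5, -1.8, 2.8]
finger_gap: 0.097
grip_force: 58.4
```

```bash
python3 - <<'E'
from m import *
go(tip(5)+.028*A,RG)
E
```

```text
turn [ 0.18 -0.1   0.13] shift-before [-0.4 -0.9  3.3] shift-after [-0.4 -0.9  3.3] t 23.07
```

Call:
carry_out:
  moves:
    - [0,0,0,0,1.1,-10.8,-1]
    - [0,0,0,0,1.1,-10.8,-1]
    - [0,0,0,0,1.1,-10.8,-1]
    - [0,0,0,0,1.1,-10.8,-1]
    - [0,0,0,0,1.1,-10.8,-1]
    - [0,0,0,0,1.1,-10.8,-1]
    - [0,0,0,0,0,-25,-1]
    - [0,0,0,0,0,-35,-1]
    - [0,0,0,0,0,-30,-1]
    - [0,0,0,0,0,-15,-1]
    - [0,0,0,0,0,0,-1]

```text
time: 23.98
ee_pos: [0.4379, 0.3485, 0.3898]
tcp_rot: [0.575, 0.786, 0.183, 0.132]
contact_force: [0.4, 0.1, -1.3]
finger_gap: 0.099
grip_force: 58.6
```

```bash
python3 - <<'E'
from m import *
from rig import state
s=state();print(s["contact_force"].round(1),s["grip_force"],s["ee_pos"])
go([*bore(1,1),.25],RD(-3.5));go([*bore(-1,1),.25],RD(-3.5))
E
```

```text
[ 0.4  0.1 -1.3] 58.58158528804779 [0.43788745 0.34850432 0.38977344]
turn [25.76 -4.99 20.79] shift-before [-658.2 -165.8   72.2] shift-after [-655.7  128.6  139.8] t 23.98
turn [25.76 -4.99 20.79] shift-before [-639.1 -210.2   50.5] shift-after [-655.7   75.6  139.8] t 23.98
```

Call:
carry_out:
  moves:
    - [5.15,-1,4.16,0,0,0,-1]
    - [5.15,-1,4.16,0,0,0,-1]
    - [5.15,-1,4.16,0,0,0,-1]
    - [5.15,-1,4.16,0,0,0,-1]
    - [5.15,-1,4.16,0,0,0,-1]
    - [0,0,0,-20,4,0,-1]
    - [0,0,0,-37,7,0,-1]
    - [0,0,0,-37,7,0,-1]
    - [0,0,0,-37,7,0,-1]
    - [0,0,0,-37,7,0,-1]
    - [0,0,0,-37,7,0,-1]
    - [0,0,0,-37,7,0,-1]
    - [0,0,0,-37,7,0,-1]
    - [0,0,0,-37,7,0,-1]
    - [0,0,0,-37,7,0,-1]
    - [0,0,0,-37,7,0,-1]
    - [0,0,0,-37,7,0,-1]
    - [0,0,0,-37,7,0,-1]
    - [0,0,0,-37,7,0,-1]
    - [0,0,0,-37,7,0,-1]

```text
time: 25.65
ee_pos: [0.507, -0.197, 0.386]
tcp_rot: [0.729, 0.685, -0.004, -0.001]
contact_force: [-0.1, 0.3, -1.3]
finger_gap: 0.099
grip_force: 58.8
```

Call:
carry_out:
  moves:
    - [0,0,0,-37,7,0,-1]
    - [0,0,0,-37,7,0,-1]
    - [0,0,0,-29,6,0,-1]
    - [0,0,0,-15,4,20,-1]
    - [0,0,0,0,0,38,-1]
    - [0,0,0,0,0,38,-1]
    - [0,0,0,0,0,38,-1]
    - [0,0,0,0,0,0,-1]
    - [0,0,0,0,0,0,-1]

```text
time: 26.4
ee_pos: [0.5227, -0.3147, 0.2521]
tcp_rot: [0.729, 0.685, -0.004, -0.002]
contact_force: [0.0, -0.2, -0.2]
finger_gap: 0.095
grip_force: 58.6
```

```bash
python3 ck2.py 1 1 | head -2; python3 -c "
from m import *
from rig import state;print(state()['grip_force'],state()['finger_gap'])"
```

```text
[ 0.  -0.2 -0.2] [ 0.5227 -0.3147  0.2521]
turn [-0.51  0.19 -0.06] shift-before [ 1.3  3.9 52.1] shift-after [ 1.1  3.4 52.1] t 26.4
58.595035672187805 0.09813453293930736
```

Call:
carry_out:
  moves:
    - [-0.5,0.2,0,1.1,2.5,0,-1]
    - [0,0,0,0,0,25,-1]
    - [0,0,0,0,0,13,-1]
    - [0,0,0,0,0,0,-1]
    - [0,0,0,0,0,0,-1]

```text
time: 26.87
ee_pos: [0.5261, -0.314, 0.2171]
tcp_rot: [0.729, 0.685, 0.001, 0.003]
contact_force: [-0.5, 0.4, -1.4]
finger_gap: 0.097
grip_force: 58.8
```

```bash
python3 ck2.py 1 1
```

```text
[-0.5  0.4 -1.4] [ 0.5261 -0.314   0.2171]
turn [ 0.28  0.15 -0.04] shift-before [ 0.2 -0.  17.1] shift-after [ 0.2  0.  17.1] t 26.87
bore pred 280.3 212.3
nose pred [281.3 221.4]
198 [263, 264, 267, 268, 294]
204 [260, 261, 265, 293, 297]
229 [260, 261, 300, 301, 302]
235 [259, 260, 301, 302, 303]
241 [258, 259, 260, 302, 303]
300 [265, 292, 293, 298, 299]
```

The bore centres on column 279 and the grip on 280.9, so I trim 1.1 mm and lower.

Call:
carry_out:
  moves:
    - [0,0,0,0.2,-1.1,4,-1]
    - [0,0,0,0,0,4,-1]
    - [0,0,0,0,0,4,-1]
    - [0,0,0,0,0,4,-1]
    - [0,0,0,0,0,4,-1]
    - [0,0,0,0,0,4,-1]
    - [0,0,0,0,0,0,-1]

```text
time: 27.5
ee_pos: [0.5244, -0.3134, 0.1902]
tcp_rot: [0.729, 0.685, 0.0, 0.001]
contact_force: [0.3, 0.7, -2.5]
finger_gap: 0.098
grip_force: 58.8
```

Call:
carry_out:
  moves:
    - [0,0,0,0,0,5,-1]
    - [0,0,0,0,0,5,-1]
    - [0,0,0,0,0,5,-1]
    - [0,0,0,0,0,5,-1]
    - [0,0,0,0,0,5,-1]
    - [0,0,0,0,0,3,-1]
    - [0,0,0,0,0,1,-1]
    - [0,0,0,0,0,1,-1]
    - [0,0,0,0,0,0,-1]

```text
time: 28.25
ee_pos: [0.5247, -0.3136, 0.1611]
tcp_rot: [0.729, 0.685, 0.0, 0.002]
contact_force: [1.4, 2.1, -2.5]
finger_gap: 0.099
grip_force: 58.8
```

Call:
carry_out:
  moves:
    - [0,0,0,0,0,1,-1]
    - [0,0,0,0,0,1,-1]
    - [0,0,0,0,0,1,-1]
    - [0,0,0,0,0,0,-1]

```text
time: 28.58
ee_pos: [0.5249, -0.3138, 0.1591]
tcp_rot: [0.729, 0.685, 0.001, 0.002]
contact_force: [-1.0, 3.0, 5.6]
finger_gap: 0.1
grip_force: 59.8
```

The depth matches the others, so it is home. Release and go to peg 4.

Call:
carry_out:
  moves:
    - [0,0,0,0,0,-0.5,-0.3]
    - [0,0,0,0,0,0,-0.3]
    - [0,0,0,0,0,0,-0.3]
    - [0,0,0,0,0,0,-0.3]
    - [0,0,0,0,0,-10,-0.3]
    - [0,0,0,0,0,-20,-0.3]
    - [0,0,0,0,0,-35,-0.3]
    - [0,0,0,0,0,-35,-0.3]
    - [0,0,0,0,0,-35,-0.3]
    - [0,0,0,0,0,-40,-0.3]
    - [0,0,0,0,0,0,-0.3]

```text
time: 29.5
ee_pos: [0.5248, -0.3138, 0.3431]
tcp_rot: [0.729, 0.685, 0.002, 0.008]
contact_force: [0.7, -0.9, 1.4]
finger_gap: 0.348
grip_force: 0.0
```

```bash
python3 - <<'E'
from m import *
go(tip(4)+.15*A,RG)
E
```

```text
turn [-24.53   5.26 -20.56] shift-before [610.1 -92.9   1. ] shift-after [602.7 116.5  63.4] t 29.5
```

Call:
carry_out:
  moves:
    - [0,0,0,18,-3,0,-0.2]
    - [0,0,0,37,-5.6,0,-0.2]
    - [0,0,0,37,-5.6,0,-0.2]
    - [0,0,0,37,-5.6,0,-0.2]
    - [0,0,0,37,-5.6,0,-0.2]
    - [0,0,0,37,-5.6,0,-0.2]
    - [0,0,0,37,-5.6,0,-0.2]
    - [0,0,0,37,-5.6,0,-0.2]
    - [0,0,0,37,-5.6,0,-0.2]
    - [0,0,0,37,-5.6,0,-0.2]
    - [0,0,0,37,-5.6,0,-0.2]
    - [0,0,0,37,-5.6,0,-0.2]
    - [0,0,0,37,-5.6,0,-0.2]
    - [0,0,0,37,-5.6,0,-0.2]
    - [0,0,0,37,-5.6,0,-0.2]
    - [0,0,0,37,-5.6,0,-0.2]
    - [0,0,0,37,-5.6,0,-0.2]

```text
time: 30.92
ee_pos: [0.4689, 0.303, 0.3332]
tcp_rot: [0.729, 0.685, 0.001, 0.002]
contact_force: [1.6, -0.1, -0.2]
finger_gap: 0.4
grip_force: 0.0
```

Call:
carry_out:
  moves:
    - [-4.95,1.05,-4.1,0,0,0,-0.2]
    - [-4.95,1.05,-4.1,0,0,0,-0.2]
    - [-4.95,1.05,-4.1,0,0,0,-0.2]
    - [-4.95,1.05,-4.1,0,0,0,-0.2]
    - [-4.95,1.05,-4.1,0,0,0,-0.2]
    - [0,0,0,0,0,0,-0.2]
    - [0,0,0,0,0,0,-0.2]

```text
time: 31.5
ee_pos: [0.4692, 0.301, 0.3331]
tcp_rot: [0.579, 0.785, 0.178, 0.125]
contact_force: [0.5, -0.6, 0.7]
finger_gap: 0.401
grip_force: 0.0
```

```bash
python3 chk.py 4
```

```text
turn [-0.32 -0.42 -0.41] shift-before [-0.8  2.1 57.6] shift-after [-0.4  1.8 57.6] t 31.5
turn [-0.32 -0.42 -0.41] shift-before [ -1.2   2.5 119.6] shift-after [ -0.4   1.8 119.6] t 31.5
pred 285.3 222.5
circle 286.6 224.1 8.7
circle 287.9 207.9 8.4
circle 270.9 208.9 8.7
circle 289.1 236.6 5.4
```

Call:
carry_out:
  moves:
    - [-0.3,-0.4,-0.4,0,0,0,-0.2]
    - [0,0,0,-0.8,2.3,20,-0.2]
    - [0,0,0,0,0,25,-0.2]
    - [0,0,0,0,0,20,-0.2]
    - [0,0,0,0,0,20,-0.2]
    - [0,0,0,0,0,18,-0.2]
    - [0,0,0,0,0,14,-0.2]
    - [0,0,0,0,0,0,-0.2]
    - [0,0,0,0,0,0,-1]
    - [0,0,0,0,0,0,-1]
    - [0,0,0,0,0,0,-1]
    - [0,0,0,0,0,0,-1]
    - [0,0,0,0,0,0,-1]
    - [0,0,0,0,0,0,-1]

```text
time: 32.72
ee_pos: [0.5197, 0.3164, 0.2286]
tcp_rot: [0.576, 0.787, 0.179, 0.131]
contact_force: [-4.5, -1.6, 3.1]
finger_gap: 0.1
grip_force: 58.4
```

```bash
python3 - <<'E'
from m import *
go(tip(4)+.028*A,RG)
E
```

```text
turn [ 0.1  -0.05  0.11] shift-before [ 0.2 -0.9  2.5] shift-after [ 0.2 -0.8  2.5] t 32.72
```

Call:
carry_out:
  moves:
    - [0,0,0,0,1.1,-10.8,-1]
    - [0,0,0,0,1.1,-10.8,-1]
    - [0,0,0,0,1.1,-10.8,-1]
    - [0,0,0,0,1.1,-10.8,-1]
    - [0,0,0,0,1.1,-10.8,-1]
    - [0,0,0,0,1.1,-10.8,-1]
    - [0,0,0,0,0,-25,-1]
    - [0,0,0,0,0,-35,-1]
    - [0,0,0,0,0,-30,-1]
    - [0,0,0,0,0,-15,-1]
    - [0,0,0,0,0,0,-1]

```text
time: 33.63
ee_pos: [0.455, 0.296, 0.3889]
tcp_rot: [0.575, 0.786, 0.182, 0.132]
contact_force: [0.6, 1.0, -0.7]
finger_gap: 0.098
grip_force: 58.6
```

```bash
python3 - <<'E'
from m import *
go([*bore(-1,1),.25],RD(-3.5))
E
```

```text
turn [25.69 -4.88 20.77] shift-before [-583.7 -210.2   51.1] shift-after [-604.3   55.3  138.9] t 33.63
```

Call:
carry_out:
  moves:
    - [5.15,-0.98,4.16,0,0,0,-1]
    - [5.15,-0.98,4.16,0,0,0,-1]
    - [5.15,-0.98,4.16,0,0,0,-1]
    - [5.15,-0.98,4.16,0,0,0,-1]
    - [5.15,-0.98,4.16,0,0,0,-1]
    - [0,0,0,-20,0,0,-1]
    - [0,0,0,-38,3.8,0,-1]
    - [0,0,0,-38,3.8,0,-1]
    - [0,0,0,-38,3.8,0,-1]
    - [0,0,0,-38,3.8,0,-1]
    - [0,0,0,-38,3.8,0,-1]
    - [0,0,0,-38,3.8,0,-1]
    - [0,0,0,-38,3.8,0,-1]
    - [0,0,0,-38,3.8,0,-1]
    - [0,0,0,-38,3.8,0,-1]
    - [0,0,0,-38,3.8,0,-1]
    - [0,0,0,-38,3.8,0,-1]
    - [0,0,0,-38,3.8,0,-1]
    - [0,0,0,-38,3.8,0,-1]
    - [0,0,0,-38,3.8,0,-1]

```text
time: 35.3
ee_pos: [0.4742, -0.2604, 0.3853]
tcp_rot: [0.729, 0.685, -0.004, -0.001]
contact_force: [0.9, 0.9, -1.4]
finger_gap: 0.1
grip_force: 58.8
```

Call:
carry_out:
  moves:
    - [0,0,0,-30,2,0,-1]
    - [0,0,0,-22,0,20,-1]
    - [0,0,0,0,0,38,-1]
    - [0,0,0,0,0,38,-1]
    - [0,0,0,0,0,38,-1]
    - [-0.5,0.2,0,0,0,0,-1]
    - [0,0,0,0,0,0,-1]
    - [0,0,0,0,0,0,-1]

```text
time: 35.97
ee_pos: [0.4729, -0.3113, 0.2546]
tcp_rot: [0.729, 0.685, 0.0, 0.002]
contact_force: [0.3, -0.7, -1.1]
finger_gap: 0.097
grip_force: 58.6
```

```bash
python3 ck2.py -1 1|head -2
```

```text
[ 0.3 -0.7 -1.1] [ 0.4729 -0.3113  0.2546]
turn [ 0.22  0.15 -0.06] shift-before [ 0.9  0.2 54.6] shift-after [ 0.7  0.4 54.6] t 35.97
```

Call:
carry_out:
  moves:
    - [0,0,0,0.7,-0.6,0,-1]
    - [0,0,0,0,0,25,-1]
    - [0,0,0,0,0,14,-1]
    - [0,0,0,0,0,0,-1]
    - [0,0,0,0,0,0,-1]

```text
time: 36.43
ee_pos: [0.472, -0.3102, 0.2145]
tcp_rot: [0.729, 0.685, 0.0, 0.001]
contact_force: [0.5, 0.4, -1.2]
finger_gap: 0.1
grip_force: 58.9
```

```bash
python3 ck2.py -1 1
```

```text
[ 0.5  0.4 -1.2] [ 0.472  -0.3102  0.2145]
turn [ 0.13  0.1  -0.05] shift-before [-0.3  1.3 14.5] shift-after [-0.3  1.3 14.5] t 36.43
bore pred 282.8 214.4
nose pred [281.3 221.4]
200 [265, 266, 269, 296, 297]
206 [263, 264, 267, 299, 300]
229 [255, 256, 304, 305, 306]
235 [255, 256, 305, 306, 307]
241 [255, 257, 306, 307, 308]
300 [265, 266, 271, 298, 299]
```

This grip's width is 49.5 px, against 40.5 px for the others, so it is 30 mm wide. I'll try it gently; it should stop with the TCP near z = 0.198.

Call:
carry_out:
  moves:
    - [0,0,0,0,0.6,3,-1]
    - [0,0,0,0,0,3,-1]
    - [0,0,0,0,0,3,-1]
    - [0,0,0,0,0,2,-1]
    - [0,0,0,0,0,1,-1]
    - [0,0,0,0,0,0,-1]

```text
time: 36.98
ee_pos: [0.4723, -0.3101, 0.2012]
tcp_rot: [0.729, 0.685, 0.0, 0.001]
contact_force: [-0.1, -0.4, -1.7]
finger_gap: 0.099
grip_force: 58.9
```

Call:
carry_out:
  moves:
    - [0,0,0,0,0,1,-1]
    - [0,0,0,0,0,1,-1]
    - [0,0,0,0,0,1,-1]
    - [0,0,0,0,0,0,-1]

```text
time: 37.32
ee_pos: [0.4723, -0.3101, 0.1982]
tcp_rot: [0.729, 0.685, 0.0, 0.001]
contact_force: [-0.5, 0.8, -2.2]
finger_gap: 0.098
grip_force: 58.9
```

Call:
carry_out:
  moves:
    - [0,0,0,0,0,1,-1]
    - [0,0,0,0,0,1,-1]
    - [0,0,0,0,0,0,-1]

```text
time: 37.57
ee_pos: [0.4725, -0.3102, 0.1969]
tcp_rot: [0.729, 0.685, 0.0, 0.001]
contact_force: [-1.2, 1.3, 4.9]
finger_gap: 0.092
grip_force: 59.6
```

It stops at the 6 mm depth with 5 N, so it does not fit and goes in the tray. I lift it and re-check the tray.

Call:
carry_out:
  moves:
    - [0,0,0,0,0,-6,-1]
    - [0,0,0,0,0,-15,-1]
    - [0,0,0,0,0,-30,-1]
    - [0,0,0,0,0,-35,-1]
    - [0,0,0,0,0,-25,-1]
    - [0,0,0,0,0,0,-1]

```text
time: 38.07
ee_pos: [0.473, -0.3106, 0.3134]
tcp_rot: [0.729, 0.685, 0.001, 0.005]
contact_force: [-0.0, -0.5, 0.1]
finger_gap: 0.094
grip_force: 58.9
```

```bash
cat > tray.py <<'E'
from m import *
from rig import get_image,state
def tray():
    T=get_image("top");hsv=cv2.cvtColor(T["pixels"],cv2.COLOR_RGB2HSV)
    m=((hsv[...,1]<60)&(hsv[...,2]>110)).astype(np.uint8);m=cv2.morphologyEx(m,cv2.MORPH_CLOSE,np.ones((5,5)));n,l,st,c=cv2.connectedComponentsWithStats(m)
    best=None
    for i in range(1,n):
        if st[i,4]>900 and 150<st[i,1]<260 and 270<c[i][0]<365:best=i
    p=cv2.findContours((l==best).astype(np.uint8),0,1)[0][0]
    W=np.array([plane(T,*q,.03)[:2] for q in cv2.boxPoints(cv2.minAreaRect(p))])
    e=W[1]-W[0];f=W[2]-W[1]
    x=e if np.linalg.norm(e)<np.linalg.norm(f) else f
    if x[0]<0:x=-x
    yaw=np.arctan2(x[1],x[0]);print("tray",W.mean(0).round(4),np.degrees(yaw).round(1),np.linalg.norm(e).round(3),np.linalg.norm(f).round(3))
    return W.mean(0),yaw
def place(lx,ly=.06,tilt=50,nose=.149,up=0.):
    o,yaw=tray();Rz=Ro.from_euler("z",yaw).as_matrix();a=np.radians(tilt)
    z=Rz@[0,np.sin(a),-np.cos(a)];N=Rz@[lx,ly,0]+[*o,.006+.01*np.sin(a)]
    p=N-nose*z;p[2]+=up;print("tcp",p.round(3));go(p,Rt(z,Rz@[1,0,0]),False)
    go([p[0],p[1],.3],RD(np.degrees(yaw)))
if __name__=="__main__":
    import sys;place(float(sys.argv[1]),up=float(sys.argv[2]))
E
python3 tray.py .03 .1
```

```text
tray [ 0.5079 -0.0813] -13.7 0.154 0.184
tcp [ 0.524 -0.141  0.209]
turn [-4.12 50.07  9.67] shift-before [172.6  40.4 100.4] shift-after [ 36.3  10.  200.2] t 38.12
turn [ 0.34  0.2  10.17] shift-before [172.2  40.9   9.8] shift-after [176.7  10.   10.3] t 38.12
```

Call:
carry_out:
  moves:
    - [0,0,0,20,5,0,-1]
    - [0,0,0,35,8,0,-1]
    - [0,0,0,37,9,0,-1]
    - [0,0,0,37,9,0,-1]
    - [0,0,0,30,7,0,-1]
    - [0,0,0,13,3,0,-1]
    - [-0.5,6.26,1.2,0,0,0,-1]
    - [-0.5,6.26,1.2,0,0,0,-1]
    - [-0.5,6.26,1.2,0,0,0,-1]
    - [-0.5,6.26,1.2,0,0,0,-1]
    - [-0.5,6.26,1.2,0,0,0,-1]
    - [-0.5,6.26,1.2,0,0,0,-1]
    - [-0.5,6.26,1.2,0,0,0,-1]
    - [-0.5,6.26,1.2,0,0,0,-1]
    - [0,0,0,0,0,0,-1]
    - [0,0,0,0,0,0,-1]

```text
time: 39.45
ee_pos: [0.5235, -0.1416, 0.3059]
tcp_rot: [0.714, 0.559, 0.33, -0.264]
contact_force: [0.5, 1.2, -1.1]
finger_gap: 0.096
grip_force: 58.9
```

```bash
python3 tray.py .03 .03;python3 -c "
from rig import state
s=state();print(s['joint_pos'].round(2),s['joint_velocities'].round(3))"
```

```text
tray [ 0.5197 -0.0873] -14.0 0.18 0.19
tcp [ 0.536 -0.147  0.139]
turn [-0.54  0.09 -0.04] shift-before [-129.7   14.2  105.4] shift-after [-129.9   13.1  105.3] t 39.5
turn [ -0.52 -49.91   0.2 ] shift-before [-6.9 13.1  2. ] shift-after [-2.8 13.1  6.6] t 39.5
[-0.56  0.38  1.55  0.81  1.57 -0.48] [ 0.013 -0.017 -0.01   0.002  0.003  0.   ]
```

The tray reading is spoiled by the gripper overhead. I use the pose from just before and check in the scene camera that the tray hasn't moved.

```bash
sed -i 's/^def place(.*/def place(lx,ly=.06,tilt=50,nose=.149,up=0.,fix=(.5079,-.0813,-13.7)):/; s/    o,yaw=tray();/    o,yaw=(np.array(fix[:2]),np.radians(fix[2])) if fix else tray();/' tray.py; sed -i 's/^if __name__.*/if __name__=="__main__":/' tray.py
cat > sc.py <<'E'
from m import *
from rig import get_image
S0=pickle.load(open("scene.pkl","rb"));S=get_image("scene")
def rim(d):  # bottom (far-x) tray edge in the scene view: last bright rows per column
    hsv=cv2.cvtColor(d["pixels"],cv2.COLOR_RGB2HSV);m=(hsv[...,1]<60)&(hsv[...,2]>90)
    r=[int(205+np.nonzero(m[205:272,c])[0].max()) for c in range(202,262,8)];k=[int(190+np.nonzero(m[y,190:275])[0].min()) for y in range(225,250,6)]
    return r,k
print(rim(S0),rim(S))
E
python3 sc.py; python3 tray.py .03 .03
```

```text
([253, 255, 256, 257, 259, 261, 262, 244], [203, 201, 199, 197, 196]) ([253, 255, 256, 257, 259, 261, 262, 244], [203, 201, 199, 197, 196])
tcp [ 0.524 -0.141  0.139]
turn [-0.29  0.09 -0.17] shift-before [-128.3    1.3  108. ] shift-after [-128.5    0.4  107.8] t 39.55
turn [-3.500e-01 -4.991e+01 -3.000e-02] shift-before [-5.5  0.4  4.6] shift-after [0.  0.4 7.1] t 39.55
```

Call:
carry_out:
  moves:
    - [0,0,0,-20,0.2,17,-1]
    - [0,0,0,-29,0.2,24,-1]
    - [0,0,0,-29,0.2,24,-1]
    - [0,0,0,-29,0.2,24,-1]
    - [0,0,0,-21,0.2,19,-1]
    - [0,0,0,-7.6,0,6.4,-1]
    - [0,0,0,-3.8,0,3.2,-1]
    - [0,0,0,-3.8,0,3.2,-1]
    - [0,0,0,0,0,0,-1]

```text
time: 40.3
ee_pos: [0.5244, -0.1402, 0.1208]
tcp_rot: [0.713, 0.56, 0.331, -0.263]
contact_force: [-0.4, 0.3, -1.4]
finger_gap: 0.101
grip_force: 58.9
```

```bash
python3 sc.py; python3 tray.py .03 0; python3 -c "
from rig import get_image
import cv2
d=get_image('scene');cv2.imwrite('pics/s9.png',cv2.resize(d['pixels'][160:280,180:320,::-1],None,fx=4,fy=4))"
```

```text
([253, 255, 256, 257, 259, 261, 262, 244], [203, 201, 199, 197, 196]) ([254, 255, 256, 257, 259, 261, 262, 244], [217, 194, 199, 196, 196])
tcp [ 0.524 -0.141  0.109]
turn [-0.22 -0.07 -0.1 ] shift-before [-9.6  0.   6.9] shift-after [-9.5 -0.   7. ] t 40.35
turn [ -0.25 -50.07   0.  ] shift-before [ 136.6   -0.7 -115.4] shift-after [  -0.8   -0.  -178.8] t 40.35
```

View pics/s9.png

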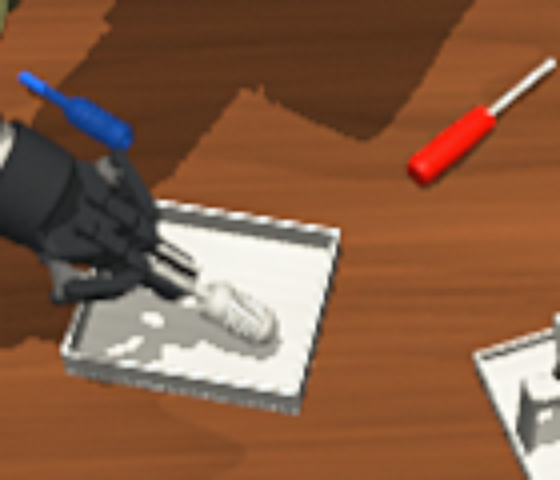

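The grip is over the tray, nose at (250,243) in the scene view and inside all four walls, with the gripper clear of the left wall. Lowering the last centimetre.

Call:
carry_out:
  moves:
    - [0,0,0,-3,0,2.5,-1]
    - [0,0,0,-3,0,2.5,-1]
    - [0,0,0,-1.5,0,1.3,-1]
    - [0,0,0,-0.8,0,0.6,-1]
    - [0,0,0,0,0,0,-1]

```text
time: 40.82
ee_pos: [0.5238, -0.14, 0.1089]
tcp_rot: [0.713, 0.559, 0.331, -0.264]
contact_force: [-0.1, 0.4, -1.5]
finger_gap: 0.097
grip_force: 58.9
```

Call:
carry_out:
  moves:
    - [0,0,0,-0.8,0,0.6,-1]
    - [0,0,0,-0.8,0,0.6,-1]
    - [0,0,0,-0.8,0,0.6,-1]
    - [0,0,0,0,0,0,-1]

```text
time: 41.15
ee_pos: [0.5241, -0.1404, 0.1067]
tcp_rot: [0.713, 0.559, 0.332, -0.264]
contact_force: [-1.0, -2.0, 5.2]
finger_gap: 0.1
grip_force: 59.5
```

Call:
carry_out:
  moves:
    - [0,0,0,0,0,0,-0.7]
    - [0,0,0,0,0,0,-0.5]
    - [0,0,0,0,0,0,-0.4]
    - [0,0,0,0,0,0,-0.3]
    - [0,0,0,0,0,0,-0.3]
    - [0,0,0,0,0,0,-0.3]
    - [0,0,0,0,0,-10,-0.3]
    - [0,0,0,0,0,-25,-0.3]
    - [0,0,0,0,0,-35,-0.3]
    - [0,0,0,0,0,-35,-0.3]
    - [0,0,0,0,0,-35,-0.3]
    - [0,0,0,0,0,-35,-0.3]
    - [0,0,0,0,0,-35,-0.3]
    - [0,0,0,0,0,-35,-0.3]
    - [0,0,0,0,0,0,-0.3]

```text
time: 42.4
ee_pos: [0.4793, -0.3278, 0.268]
tcp_rot: [0.714, 0.559, 0.332, -0.26]
contact_force: [-0.0, -0.4, 0.4]
finger_gap: 0.354
grip_force: 0.0
```

```bash
python3 - <<'E'
from tray import *
s=state();print(s["ee_pos"].round(3))
tray()
go(tip(2)+.15*A,RG)
d=get_image("wrist");d2=get_image("top");d3=get_image("scene")
o=np.zeros((480,800,3),np.uint8);o[:240,:320]=cv2.resize(d["pixels"][...,::-1],(320,240))
o[:240,320:640]=cv2.resize(d2["pixels"][180:270,270:390,::-1],(320,240),interpolation=cv2.INTER_CUBIC)
o[240:,:320]=cv2.resize(d3["pixels"][180:270,180:300,::-1],(320,240),interpolation=cv2.INTER_CUBIC)
o[240:,320:640]=cv2.resize(d3["pixels"][180:270,70:190,::-1],(320,240),interpolation=cv2.INTER_CUBIC)
cv2.imwrite("pics/c10.png",o[:,:640])
E
```

```text
[ 0.479 -0.328  0.268]
tray [ 0.508  -0.0812] -13.7 0.154 0.184
turn [ -9.88 -41.01 -39.31] shift-before [ 383.5 -102.2  347.2] shift-after [490.9 191.9  13.4] t 42.45
```

View pics/c10.png

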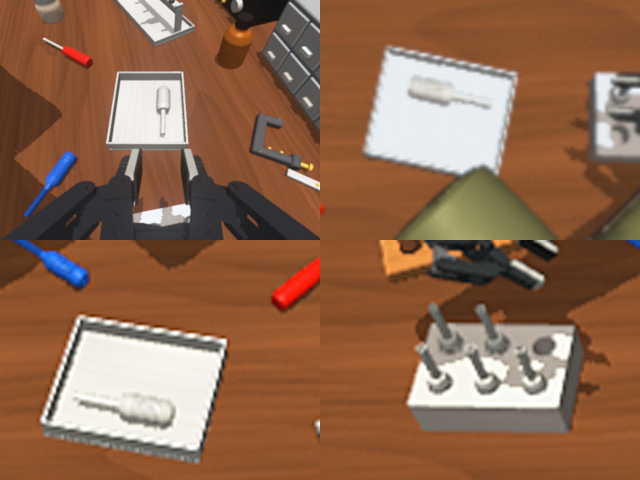

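The first rejected grip lies flat in the tray at scene (233,333 of the crop). Three grips plus the stored pair stand home, the near-x +y bore is free, and the tray hasn't moved. Now peg 2.

Call:
carry_out:
  moves:
    - [0,0,0,0,0,-30,-0.2]
    - [-1.1,-4.56,-4.37,0,0,0,-0.2]
    - [-1.1,-4.56,-4.37,0,0,0,-0.2]
    - [-1.1,-4.56,-4.37,0,0,0,-0.2]
    - [-1.1,-4.56,-4.37,0,0,0,-0.2]
    - [-1.1,-4.56,-4.37,0,0,0,-0.2]
    - [-1.1,-4.56,-4.37,0,0,0,-0.2]
    - [-1.1,-4.56,-4.37,0,0,0,-0.2]
    - [-1.1,-4.56,-4.37,0,0,0,-0.2]
    - [-1.1,-4.56,-4.37,0,0,0,-0.2]
    - [0,0,0,0,0,0,-0.2]
    - [0,0,0,0,0,0,-0.2]

```text
time: 43.6
ee_pos: [0.4751, -0.3444, 0.2821]
tcp_rot: [0.576, 0.787, 0.179, 0.127]
contact_force: [0.8, 0.0, -0.6]
finger_gap: 0.397
grip_force: 0.0
```

```bash
python3 - <<'E'
from m import *
go(tip(2)+.15*A,RG)
E
```

```text
turn [-0.12 -0.45 -0.02] shift-before [507.2 193.7  36.2] shift-after [507.4 193.8  32.6] t 43.6
```

Call:
carry_out:
  moves:
    - [-0.1,-0.4,0,17,6.5,0,-0.2]
    - [0,0,0,35,13.4,0,-0.2]
    - [0,0,0,35,13.4,0,-0.2]
    - [0,0,0,35,13.4,0,-0.2]
    - [0,0,0,35,13.4,0,-0.2]
    - [0,0,0,35,13.4,0,-0.2]
    - [0,0,0,35,13.4,0,-0.2]
    - [0,0,0,35,13.4,0,-0.2]
    - [0,0,0,35,13.4,0,-0.2]
    - [0,0,0,35,13.4,0,-0.2]
    - [0,0,0,35,13.4,0,-0.2]
    - [0,0,0,35,13.4,0,-0.2]
    - [0,0,0,35,13.4,0,-0.2]
    - [0,0,0,35,13.4,0,-0.2]
    - [0,0,0,35,13.4,0,-0.2]
    - [0,0,0,0,0,0,-0.2]
    - [0,0,0,0,0,0,-0.2]

```text
time: 45.02
ee_pos: [0.4894, 0.1926, 0.3641]
tcp_rot: [0.576, 0.787, 0.176, 0.13]
contact_force: [1.0, 0.1, -0.3]
finger_gap: 0.4
grip_force: 0.0
```

```bash
python3 chk.py 2
```

```text
turn [-0.17  0.07  0.11] shift-before [-0.4  0.8 91.3] shift-after [-0.5  0.5 91.3] t 45.02
turn [-0.17  0.07  0.11] shift-before [ -0.3   0.9 153.3] shift-after [ -0.5   0.5 153.3] t 45.02
pred 282.7 204.8
circle 283.6 207.6 8.4
circle 280.1 190.4 9.3
circle 286.1 201.1 8.4
circle 287.4 186.4 9.8
```

Call:
carry_out:
  moves:
    - [-0.2,0,0.1,0,0,0,-0.2]
    - [0,0,0,-0.8,0.8,30,-0.2]
    - [0,0,0,0,0,30,-0.2]
    - [0,0,0,0,0,20,-0.2]
    - [0,0,0,0,0,20,-0.2]
    - [0,0,0,0,0,20,-0.2]
    - [0,0,0,0,0,18,-0.2]
    - [0,0,0,0,0,14,-0.2]
    - [0,0,0,0,0,0,-0.2]
    - [0,0,0,0,0,0,-1]
    - [0,0,0,0,0,0,-1]
    - [0,0,0,0,0,0,-1]
    - [0,0,0,0,0,0,-1]
    - [0,0,0,0,0,0,-1]
    - [0,0,0,0,0,0,-1]

```text
time: 46.32
ee_pos: [0.5533, 0.2094, 0.2286]
tcp_rot: [0.577, 0.786, 0.179, 0.133]
contact_force: [-5.6, -4.4, 1.6]
finger_gap: 0.097
grip_force: 58.4
```

```bash
python3 - <<'E'
from m import *
go(tip(2)+.028*A,RG)
E
```

```text
turn [ 0.2   0.17 -0.04] shift-before [ 2.7 -0.7  2.6] shift-after [ 2.7 -0.7  2.6] t 46.32
```

Call:
carry_out:
  moves:
    - [0,0,0,0,1.1,-10.8,-1]
    - [0,0,0,0,1.1,-10.8,-1]
    - [0,0,0,0,1.1,-10.8,-1]
    - [0,0,0,0,1.1,-10.8,-1]
    - [0,0,0,0,1.1,-10.8,-1]
    - [0,0,0,0,1.1,-10.8,-1]
    - [0,0,0,0,0,-25,-1]
    - [0,0,0,0,0,-35,-1]
    - [0,0,0,0,0,-30,-1]
    - [0,0,0,0,0,-15,-1]
    - [0,0,0,0,0,0,-1]

```text
time: 47.23
ee_pos: [0.4883, 0.1898, 0.389]
tcp_rot: [0.576, 0.785, 0.182, 0.135]
contact_force: [-0.3, -0.0, -1.7]
finger_gap: 0.1
grip_force: 58.7
```

```bash
python3 - <<'E'
from m import *
go([*bore(-1,1),.25],RD(-3.5))
E
```

```text
turn [25.92 -4.66 20.58] shift-before [-472.7 -209.    53.1] shift-after [-500.4   15.6  139. ] t 47.23
```

Call:
carry_out:
  moves:
    - [5.18,-0.93,4.12,0,0,0,-1]
    - [5.18,-0.93,4.12,0,0,0,-1]
    - [5.18,-0.93,4.12,0,0,0,-1]
    - [5.18,-0.93,4.12,0,0,0,-1]
    - [5.18,-0.93,4.12,0,0,0,-1]
    - [0,0,0,-20,0,0,-1]
    - [0,0,0,-38,1.3,0,-1]
    - [0,0,0,-38,1.3,0,-1]
    - [0,0,0,-38,1.3,0,-1]
    - [0,0,0,-38,1.3,0,-1]
    - [0,0,0,-38,1.3,0,-1]
    - [0,0,0,-38,1.3,0,-1]
    - [0,0,0,-38,1.3,0,-1]
    - [0,0,0,-38,1.3,0,-1]
    - [0,0,0,-38,1.3,0,-1]
    - [0,0,0,-38,1.3,0,-1]
    - [0,0,0,-38,1.3,0,-1]
    - [0,0,0,-38,1.3,0,-1]
    - [0,0,0,-26,0,0,-1]

```text
time: 48.82
ee_pos: [0.4731, -0.3153, 0.3839]
tcp_rot: [0.729, 0.684, -0.004, -0.002]
contact_force: [0.6, 0.7, -2.0]
finger_gap: 0.095
grip_force: 58.8
```

Call:
carry_out:
  moves:
    - [0,0,0,0,0,20,-1]
    - [0,0,0,0,0,38,-1]
    - [0,0,0,0,0,38,-1]
    - [0,0,0,0,0,38,-1]
    - [-0.5,0.2,0,0,0,0,-1]
    - [0,0,0,0,0,0,-1]
    - [0,0,0,0,0,0,-1]

```text
time: 49.4
ee_pos: [0.4732, -0.3129, 0.2533]
tcp_rot: [0.729, 0.685, 0.001, 0.002]
contact_force: [-0.0, 0.1, -1.3]
finger_gap: 0.1
grip_force: 58.6
```

```bash
python3 ck2.py -1 1; python3 - <<'E'
from m import *
d=pickle.load(open("wb.pkl","rb"));g=cv2.cvtColor(d["pixels"],cv2.COLOR_RGB2GRAY)
c=cv2.HoughCircles(cv2.resize(g[290:400,230:330],None,fx=2,fy=2),cv2.HOUGH_GRADIENT,1,20,param1=80,param2=18,minRadius=12,maxRadius=40)
print(None if c is None else [(x/2+230,y/2+290,r/2) for x,y,r in c[0][:3]])
E
```

```text
[-0.   0.1 -1.3] [ 0.4732 -0.3129  0.2533]
turn [ 0.23  0.03 -0.04] shift-before [ 2.4 -0.2 53.3] shift-after [ 2.4 -0.  53.3] t 49.4
bore pred 280.4 194.8
nose pred [281.3 221.3]
180 [268, 285, 287, 290, 291]
186 [263, 265, 266, 293, 295]
229 [255, 256, 305, 306, 307]
235 [255, 256, 306, 307, 308]
241 [265, 266, 296, 297, 308]
300 [265, 270, 271, 293, 298]
[(np.float32(282.75), np.float32(337.75), np.float32(18.55)), (np.float32(281.25), np.float32(373.75), np.float32(6.15)), (np.float32(282.75), np.float32(327.25), np.float32(11.75))]
```

The stem sits about 2.7 mm along the pads, which I allow for. Trying it gently in the same bore.

Call:
carry_out:
  moves:
    - [0,0,0,0,-0.6,0,-1]
    - [0,0,0,0,0,25,-1]
    - [0,0,0,0,0,14,-1]
    - [0,0,0,0,0,0,-1]
    - [0,0,0,0,0,4,-1]
    - [0,0,0,0,0,4,-1]
    - [0,0,0,0,0,3,-1]
    - [0,0,0,0,0,0,-1]

```text
time: 50.12
ee_pos: [0.472, -0.3124, 0.2013]
tcp_rot: [0.729, 0.685, 0.001, 0.0]
contact_force: [-0.6, 0.3, -1.4]
finger_gap: 0.099
grip_force: 58.9
```

Call:
carry_out:
  moves:
    - [0,0,0,0,0,1,-1]
    - [0,0,0,0,0,1,-1]
    - [0,0,0,0,0,1,-1]
    - [0,0,0,0,0,0,-1]

```text
time: 50.45
ee_pos: [0.472, -0.3125, 0.1982]
tcp_rot: [0.729, 0.685, 0.001, 0.0]
contact_force: [1.1, -1.1, -2.0]
finger_gap: 0.104
grip_force: 58.9
```

Call:
carry_out:
  moves:
    - [0,0,0,0,0,1,-1]
    - [0,0,0,0,0,1,-1]
    - [0,0,0,0,0,0.5,-1]
    - [0,0,0,0,0,0,-1]

```text
time: 50.78
ee_pos: [0.4723, -0.3128, 0.1968]
tcp_rot: [0.729, 0.685, 0.001, 0.001]
contact_force: [-0.8, -0.5, 8.8]
finger_gap: 0.096
grip_force: 60.1
```

It stops at the same 6 mm depth, so this is also a 30 mm grip. Lift it and go to the tray.

Call:
carry_out:
  moves:
    - [0,0,0,0,0,-6,-1]
    - [0,0,0,0,0,-15,-1]
    - [0,0,0,0,0,-30,-1]
    - [0,0,0,0,0,-35,-1]
    - [0,0,0,0,0,-25,-1]
    - [0,0,0,0,0,0,-1]

```text
time: 51.28
ee_pos: [0.4725, -0.3129, 0.3124]
tcp_rot: [0.729, 0.685, 0.002, 0.004]
contact_force: [0.6, -0.2, -0.6]
finger_gap: 0.101
grip_force: 58.9
```

```bash
python3 -c "
from tray import *
tray()"; python3 sc.py; python3 tray.py -.032 .1
```

```text
tray [ 0.5079 -0.0813] -13.7 0.154 0.184
([253, 255, 256, 257, 259, 261, 262, 244], [203, 201, 199, 197, 196]) ([253, 255, 256, 257, 259, 261, 262, 244], [203, 201, 199, 197, 196])
tcp [ 0.464 -0.126  0.209]
turn [-4.31 49.83  9.57] shift-before [185.1 -19.5  97.7] shift-after [ 40.2 -51.6 199.8] t 51.38
turn [ 0.14 -0.04 10.17] shift-before [185.2 -19.3   7.1] shift-after [178.9 -51.6   7.1] t 51.38
```

Call:
carry_out:
  moves:
    - [0,0,0,20,-2,0,-1]
    - [0,0,0,37,-4,0,-1]
    - [0,0,0,37,-4,0,-1]
    - [0,0,0,37,-4,0,-1]
    - [0,0,0,35,-4,0,-1]
    - [0,0,0,19,-1.5,0,-1]
    - [-0.5,6.24,1.2,0,0,0,-1]
    - [-0.5,6.24,1.2,0,0,0,-1]
    - [-0.5,6.24,1.2,0,0,0,-1]
    - [-0.5,6.24,1.2,0,0,0,-1]
    - [-0.5,6.24,1.2,0,0,0,-1]
    - [-0.5,6.24,1.2,0,0,0,-1]
    - [-0.5,6.24,1.2,0,0,0,-1]
    - [-0.5,6.24,1.2,0,0,0,-1]
    - [0,0,0,0,0,0,-1]
    - [0,0,0,0,0,0,-1]

```text
time: 52.72
ee_pos: [0.4634, -0.1269, 0.3052]
tcp_rot: [0.714, 0.559, 0.329, -0.264]
contact_force: [0.3, -0.3, -1.6]
finger_gap: 0.095
grip_force: 58.9
```

```bash
python3 sc.py; python3 tray.py -.032 .012
```

```text
([253, 255, 256, 257, 259, 261, 262, 244], [203, 201, 199, 197, 196]) ([253, 255, 256, 257, 259, 261, 262, 244], [203, 201, 199, 197, 196])
tcp [ 0.464 -0.126  0.121]
turn [-0.36  0.12 -0.25] shift-before [-140.8    1.6  119.2] shift-after [-141.1    0.3  118.9] t 52.77
turn [ -0.45 -49.88  -0.07] shift-before [-4.3  0.3  4.1] shift-after [0.4 0.3 5.9] t 52.77
```

Call:
carry_out:
  moves:
    - [0,0,0,-20,0.2,17,-1]
    - [0,0,0,-29,0.2,24,-1]
    - [0,0,0,-29,0.2,24,-1]
    - [0,0,0,-29,0.2,24,-1]
    - [0,0,0,-22,0.2,19,-1]
    - [0,0,0,-12,0,11,-1]
    - [0,0,0,-3,0,2.5,-1]
    - [0,0,0,-3,0,2.5,-1]
    - [0,0,0,0,0,0,-1]
    - [0,0,0,0,0,0,-1]

```text
time: 53.6
ee_pos: [0.4642, -0.126, 0.1156]
tcp_rot: [0.713, 0.56, 0.331, -0.263]
contact_force: [-0.5, -0.5, -2.4]
finger_gap: 0.095
grip_force: 58.9
```

Call:
carry_out:
  moves:
    - [0,0,0,-3,0,2.5,-1]
    - [0,0,0,-1.5,0,1.3,-1]
    - [0,0,0,-0.8,0,0.6,-1]
    - [0,0,0,-0.8,0,0.6,-1]
    - [0,0,0,0,0,0,-1]

```text
time: 54.02
ee_pos: [0.4637, -0.1259, 0.1065]
tcp_rot: [0.713, 0.559, 0.331, -0.264]
contact_force: [0.0, 0.1, -1.5]
finger_gap: 0.103
grip_force: 58.9
```

Call:
carry_out:
  moves:
    - [0,0,0,-0.8,0,0.6,-1]
    - [0,0,0,-0.8,0,0.6,-1]
    - [0,0,0,-0.8,0,0.6,-1]
    - [0,0,0,0,0,0,-1]

```text
time: 54.35
ee_pos: [0.4639, -0.1263, 0.1042]
tcp_rot: [0.713, 0.559, 0.332, -0.264]
contact_force: [-1.4, -2.8, 7.4]
finger_gap: 0.098
grip_force: 60.0
```

Touching the tray floor. Release and withdraw.

Call:
carry_out:
  moves:
    - [0,0,0,0,0,0,-0.7]
    - [0,0,0,0,0,0,-0.5]
    - [0,0,0,0,0,0,-0.4]
    - [0,0,0,0,0,0,-0.3]
    - [0,0,0,0,0,0,-0.3]
    - [0,0,0,0,0,0,-0.3]
    - [0,0,0,0,0,-10,-0.3]
    - [0,0,0,0,0,-25,-0.3]
    - [0,0,0,0,0,-35,-0.3]
    - [0,0,0,0,0,-35,-0.3]
    - [0,0,0,0,0,-35,-0.3]
    - [0,0,0,0,0,-35,-0.3]
    - [0,0,0,0,0,-35,-0.3]
    - [0,0,0,0,0,-35,-0.3]
    - [0,0,0,0,0,0,-0.3]
    - [0,0,0,0,0,0,-0.3]
    - [0,0,0,0,0,0,-0.3]
    - [0,0,0,0,0,0,-0.3]

```text
time: 55.85
ee_pos: [0.4203, -0.3081, 0.26]
tcp_rot: [0.713, 0.559, 0.331, -0.265]
contact_force: [-0.0, 0.2, -1.1]
finger_gap: 0.344
grip_force: 0.0
```

```bash
python3 - <<'E'
from tray import *
s=state();print(s["ee_pos"].round(3),s["time"])
tray()
d=get_image("wrist");d3=get_image("scene")
o=np.zeros((600,800,3),np.uint8);o[:300,:400]=cv2.resize(d["pixels"][...,::-1],(400,300))
def c(y,x):return cv2.resize(d3["pixels"][y:y+90,x:x+120,::-1],(400,300),interpolation=cv2.INTER_CUBIC)
o[:300,400:]=c(180,290);o[300:,:400]=c(190,180);o[300:,400:]=c(185,70)
cv2.imwrite("pics/c11.png",o)
E
```

```text
[ 0.42  -0.308  0.26 ] 55.85
tray [ 0.5079 -0.0813] -13.7 0.154 0.184
```

View pics/c11.png

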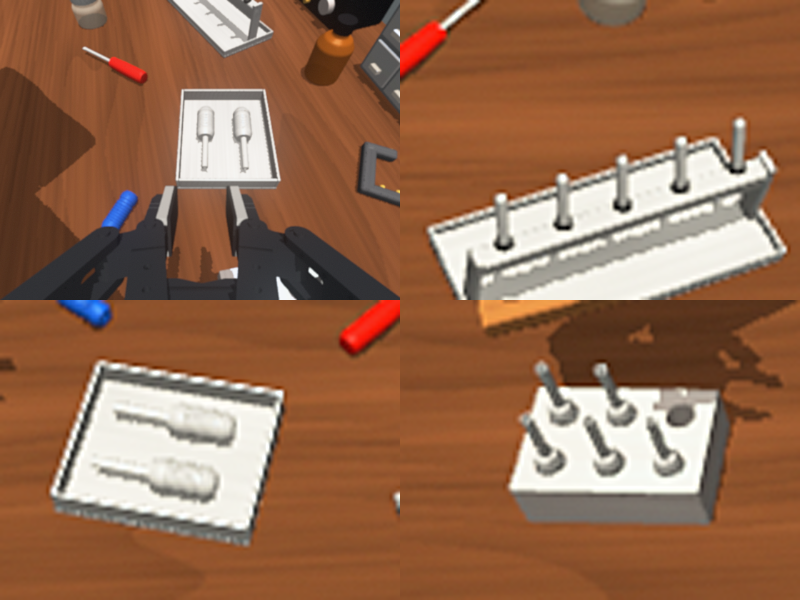

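The rack's five pegs are bare, and two 30 mm grips lie in the tray at crop (180,420) and (165,475). Five grips stand level in the block, and the gripper is clear of everything, so I hand in.

```bash
python3 -c "
from rig import finish_job;print(finish_job())"
```

```text
the job is handed in; nothing more can be done
None
```

The job is handed in: the three 25 mm grips stand home in the block beside the two already there, and the two 30 mm grips, which stopped about 6 mm in when tried, lie in the tray.

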